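# Seat the pots in the sauce warmer and hang up the tongs

### The arm

A 6-joint arm with a two-finger parallel gripper is mounted at the origin on the work surface. World frame = base frame: x ahead of the robot, y to its left, z up, the work surface at z = 0. Lengths are in mm, angles in degrees, forces in N, time in s.
With the tool pointing down it reaches from about 350 to 850 mm from the base axis. Payload 8.1 kg.
Tool frame: the origin (TCP) lies on the centre line of the jaws, within the pads' length; the fingertips stand 19 mm ahead of it and the grasp point (between the pads) is the TCP; z points along the fingers, y is the line along which they close (so a half turn about z gives the same grasp; the last joint's range is limited). The gripper opens to 85 mm and grips with 20 to 120 N. Pads are 22 mm wide; open, the fingers measure 114 mm over their backs; the gripper's body (76 mm by 85 mm) begins 54 mm behind the grasp point. The pads swing forward as they close: fully open they stand 13 mm farther back than shut.
Start: joints at [-74.622, 7.471, 85.268, -0, 87.261, -4.893], TCP at [207.899, -562.835, 250.292] pointing down, gripper open.
Joint ranges: [-169.43, 169.43], [-51.17, 129.36], [1.28, 143.12], [-76.62, 256.62], [0, 156.53], [-152.29, 152.29]. Speed limits (degrees/s): [136.94, 136.94, 159.86, 180, 180, 180].

### API

Orientations are given as [roll, pitch, yaw] about the fixed x, y, z axes, in that order (R = Rz(yaw) Ry(pitch) Rx(roll)).
In Python, from bench import r gives the robot as it stands. The module is installed in compiled form; this text tells all that it offers.
- The arm moves only by the tool servo_tool, never from a script. Its arguments are lists of equal length, an entry for each row: "fingers": the finger opening in m, from 0 to 0.0854; "linear": the shift along the tool's x, y, z in m, a list of three; "rotation": the turn, a rotation vector about the tool's x, y, z in degrees, a list of three. A call has 1 to 10 rows; each row is the pose to reach, as a shift and turn from the pose commanded when the call began, along the tool's axes at that moment; what a row does not reach only later rows make up. A row lasts 1/10 s, in which the tool goes at most 50 mm and 8.59 degrees, less where a joint would pass 70% of its speed; a pose out of reach is approached as far as the arm can. A call with a gripper value outside its range is refused whole. The fingers move at their own pace and stop on an object; "force" is the grip in N (left out, the last holds). Time passes only in rows, so rows that repeat a pose let the fingers close. It gives the time, the measured TCP pose, the force, the opening and the grip force at its end, in the units of the state.
- r.sense(): the state, without advancing time (a new reading comes with each control period).
- r.snapshot(name): name is "scene" or "top" or "wrist"; returns a dict with "frame" (480x640x3 uint8, red, green, blue), "fx", "fy", "cx", "cy" (pixels), "camera_from_world" (4x4, takes a point from world to camera coordinates). Camera axes: x right, y up, looking along -z (the intrinsics and any distortion apply to the point x, -y, -z); pixel columns grow to the right and rows downward; lengths in mm; the calibration is good to about 2 mm. A picture is of the moment at which its call begins. There is no depth.
- r.hand_in(): hands the job in; it is judged then, once.
The state is a dict: "time": time; "joint_pos": joint angles; "qd": joint speeds; "joint_efforts": joint torques, N m; "tool_pos": TCP position; "tcp_rot": TCP orientation; "ft_force": force on the tool from outside, world axes, zero at the start; "wrist_torque": the same for the moment, N m; "finger_gap": finger opening in mm; "grip_force": force on a finger pad.
Only numpy, scipy, OpenCV 4.12 (cv2) and the standard library are available. Lean on these libraries where they do the work, as an engineer would, in place of code of your own. Each camera call takes 0.05 s, during which the arm holds its last target. There are 200 camera calls.

### The job

Set up the sauce warmer for serving: put every steel pot that stands on the bench into an opening of its own and tap it down through the tight seal, a few millimetres at a time on alternate sides of its rim so that it goes in square and never cocks, until its collar lies flat on the deck all round. Hang every pair of tongs from the cutlery bin over the rail behind the warmer, one arm on each side of the bar, and leave the tray stack, the squeeze bottle and the bowl where they stand.

Things in the scene. Friction and masses are not known exactly. Their poses are not given: they have to be found in the camera images.
- warmer: fixed counter-top sauce warmer, a steel box 160 mm deep (its x) by 420 mm wide (its y); origin under its centre on the bench, x away from its control panel. Its flat deck, 115 mm above the bench, has three round openings in a row along y, 135 mm apart. Along its back a hanging rail stands clear of the box
- rail (a point): middle of the hanging rail: a steel bar 10 mm thick, 340 mm long along the warmer's y, its axis 165 mm above the bench and 45 mm behind the back of the box (125 mm from the warmer's centre line); axes as the warmer's; posts at both ends
- bin: fixed open steel cutlery bin 62 (x) by 120 mm (y), 75 mm tall, 3 mm walls and floor, with two dividers that make three compartments in a row along y, 39 mm apart, 56 x 36 mm each; origin under its centre
- trays: bystander: stack of steel compartment meal trays, 215 x 275 mm, 57 mm tall; origin under its centre
- bottle: bystander: standing squeeze bottle, 60 mm across, 185 mm tall; origin under its base
- bowl: bystander: plastic bowl, 150 mm across, 60 mm tall; origin under its base
- opening0 (a point): centre of a round deck opening, at the height of the deck's top; axes as the warmer's. A springy silicone lip 7 mm below the deck narrows it to 94 mm and is pushed back by the pot's tapering wall
- opening1 (a point): centre of a round deck opening, at the height of the deck's top; axes as the warmer's. A springy silicone lip 7 mm below the deck narrows it to 94 mm and is pushed back by the pot's tapering wall
- opening2 (a point): centre of a round deck opening, at the height of the deck's top; axes as the warmer's. A springy silicone lip 7 mm below the deck narrows it to 94 mm and is pushed back by the pot's tapering wall
- pot0: open round steel pot 112 mm tall, about 0.36 kg, z up; origin under its base. Wall 88 mm across up to 66 mm, then tapering out from 91 mm (69 mm up) to 99 mm (100 mm up); above that a rolled collar 12 mm tall, 92 mm inside, 112 mm outside, whose top is the rim. Good grip: across the 10 mm thick collar, one finger inside the pot
- pot0_collar (a point): centre of the underside of that pot's collar, 100 mm above its base; axes as the pot's. Set into an opening, the pot stops on the lip with this point 12 to 17 mm above the deck. Pressed on one side of the rim, that side sinks from 6 to 10 N (up to about 18 N near the bottom) and the far side stays or lifts a little; it stays where it is left. Seated: level with the deck
- pot1: open round steel pot 112 mm tall, about 0.36 kg, z up; origin under its base. Wall 88 mm across up to 66 mm, then tapering out from 91 mm (69 mm up) to 99 mm (100 mm up); above that a rolled collar 12 mm tall, 92 mm inside, 112 mm outside, whose top is the rim. Good grip: across the 10 mm thick collar, one finger inside the pot
- pot1_collar (a point): centre of the underside of that pot's collar, 100 mm above its base; axes as the pot's. Set into an opening, the pot stops on the lip with this point 12 to 17 mm above the deck. Pressed on one side of the rim, that side sinks from 6 to 10 N (up to about 18 N near the bottom) and the far side stays or lifts a little; it stays where it is left. Seated: level with the deck
- pot2: open round steel pot 112 mm tall, about 0.36 kg, z up; origin under its base. Wall 88 mm across up to 66 mm, then tapering out from 91 mm (69 mm up) to 99 mm (100 mm up); above that a rolled collar 12 mm tall, 92 mm inside, 112 mm outside, whose top is the rim. Good grip: across the 10 mm thick collar, one finger inside the pot
- pot2_collar (a point): centre of the underside of that pot's collar, 100 mm above its base; axes as the pot's. Set into an opening, the pot stops on the lip with this point 12 to 17 mm above the deck. Pressed on one side of the rim, that side sinks from 6 to 10 N (up to about 18 N near the bottom) and the far side stays or lifts a little; it stays where it is left. Seated: level with the deck
- tongs0: rigid U-shaped serving tongs, 125 mm long, standing bow up and tips down in the bin, z up; origin midway between the tips at the lower end. The two arms, strips 20 mm wide (along y) and 3 mm thick, stand apart along x, 36 mm over both near the bow and 41 mm at the tips; the gap is 30 mm near the bow. They may be gripped across both arms below the bow; 0.1 kg
- tongs0_bow (a point): underside of the top of that tongs' bow, 122 mm from the tips, midway between the arms
- tongs1: rigid U-shaped serving tongs, 125 mm long, standing bow up and tips down in the bin, z up; origin midway between the tips at the lower end. The two arms, strips 20 mm wide (along y) and 3 mm thick, stand apart along x, 36 mm over both near the bow and 41 mm at the tips; the gap is 30 mm near the bow. They may be gripped across both arms below the bow; 0.1 kg
- tongs1_bow (a point): underside of the top of that tongs' bow, 122 mm from the tips, midway between the arms
- tongs2: rigid U-shaped serving tongs, 125 mm long, standing bow up and tips down in the bin, z up; origin midway between the tips at the lower end. The two arms, strips 20 mm wide (along y) and 3 mm thick, stand apart along x, 36 mm over both near the bow and 41 mm at the tips; the gap is 30 mm near the bow. They may be gripped across both arms below the bow; 0.1 kg
- tongs2_bow (a point): underside of the top of that tongs' bow, 122 mm from the tips, midway between the arms

How it is judged:
By the outcome, as a careful person would: the job done as asked, in the order asked, and still so for the second after the job is handed in, with the robot touching nothing.
Of pot0, pot1, pot2 only 2 to 3 are there at a start; the rules pass over those that are not, and their reading is None.
Of tongs0, tongs1, tongs2 only 2 to 3 are there at a start; the rules pass over those that are not, and their reading is None.
At some moment in a run one of pot0, pot1, pot2 may be knocked a few centimetres aside while the robot is not near it.
It also fails if it takes over 210 s, if anything falls off the work surface, if the arm or the gripper's body presses on something with over 40 N, if the wrist force passes 120 N, or if a joint passes its speed limit or range.

## Working session

There is one attempt and no reset: what is moved stays moved. The work goes in short steps, Python scripts to look and compute and a tool call to move; the robot and the scene stay as the last step left them, time stands still between calls to the robot, and variables do not carry over. Pictures are saved under pics/ and viewed, at most 14 in all, crops included, and the job is handed in when it is done.

Besides the shell and the picture viewer there is one more tool, called after "Emit:" as name(argument=value, ...), one argument or row to a line, values as JSON. servo_tool: Moves the arm, as the interface text tells. Its arguments: {"type":"object","properties":{"fingers":{"type":"array","items":{"type":"number"}},"linear":{"type":"array","items":{"type":"array","items":{"type":"number"}}},"rotation":{"type":"array","items":{"type":"array","items":{"type":"number"}}},"force":{"type":"number"}},"required":["fingers","linear","rotation"]}

```bash
mkdir -p pics; cat > h.py <<'E'
import numpy as np, cv2
from bench import r
def snap(cam,name):
    s=r.snapshot(cam); cv2.imwrite(f'pics/{name}.png',s['frame'][:,:,::-1])
    np.savez(f'pics/{name}.npz',**{k:np.array(v) for k,v in s.items()}); return s
def load(name): return dict(np.load(f'pics/{name}.npz'))
def px2w(s,u,v,z):
    T=np.array(s['camera_from_world']);R=T[:3,:3];t=T[:3,3]
    d=np.array([(u-s['cx'])/s['fx'],-(v-s['cy'])/s['fy'],-1.]); c=-R.T@t; w=R.T@d
    return c+w*(z-c[2])/w[2]
def w2px(s,p):
    q=np.array(s['camera_from_world'])@np.r_[p,1.]
    return np.array([s['cx']+s['fx']*q[0]/-q[2], s['cy']-s['fy']*q[1]/-q[2]])
E
python3 - <<'E'
from h import *
s=snap('top','top0');print(s['fx'],s.keys(),s['camera_from_world'])
s=snap('scene','sc0');print(s['fx'],s['camera_from_world'])
print(r.sense())
E
```

```text
596.0584683663333 dict_keys(['frame', 'fx', 'fy', 'cx', 'cy', 'camera_from_world']) [[-2.34895210e-03 -9.99963460e-01 -8.21950259e-03 -8.14948678e+01]
 [ 9.90676716e-01 -3.44659361e-03  1.36190178e-01 -6.32972988e+02]
 [-1.36213531e-01 -7.82296563e-03  9.90648613e-01 -1.72242886e+03]
 [ 0.00000000e+00  0.00000000e+00  0.00000000e+00  1.00000000e+00]]
579.759579845268 [[ 1.81237284e-01  9.83384230e-01 -1.04165093e-02 -2.22098175e+01]
 [-8.31928218e-01  1.58955286e-01  5.31628306e-01  4.66169943e+02]
 [ 5.24450652e-01 -8.76850822e-02  8.46913715e-01 -1.79782450e+03]
 [ 0.00000000e+00  0.00000000e+00  0.00000000e+00  1.00000000e+00]]
{'time': 0.1, 'joint_pos': array([-7.46219004e+01,  7.51218384e+00,  8.53248411e+01, -8.37821950e-04,
        8.72612895e+01, -4.89452321e+00]), 'qd': array([-0.09860359, -0.01044271, -0.20519532,  0.01080132,  0.03655278,
        0.02853496]), 'joint_efforts': array([ 9.57253724e-04, -5.70952249e+01, -5.01941228e+01, -1.79304134e-04,
        8.04205280e-03,  1.45411661e-05]), 'tool_pos': array([ 207.7677032 , -562.37177094,  249.3174127 ]), 'tcp_rot': array([-1.79901973e+02, -7.55460531e-03,  2.02726571e+01]), 'ft_force': array([ 0.21144884,  0.23232111, -0.09328529]), 'wrist_torque': array([-0.07693347, -0.01388255, -0.04261175]), 'grip_force': 0.0, 'finger_gap': 85.66374978185591}
```

View pics/top0.png

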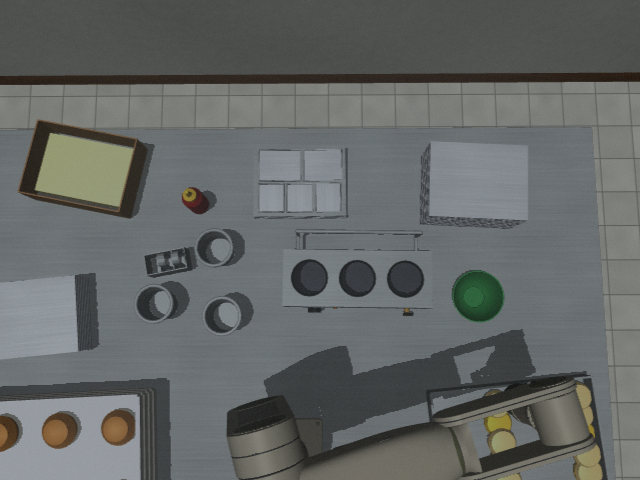

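View pics/sc0.png

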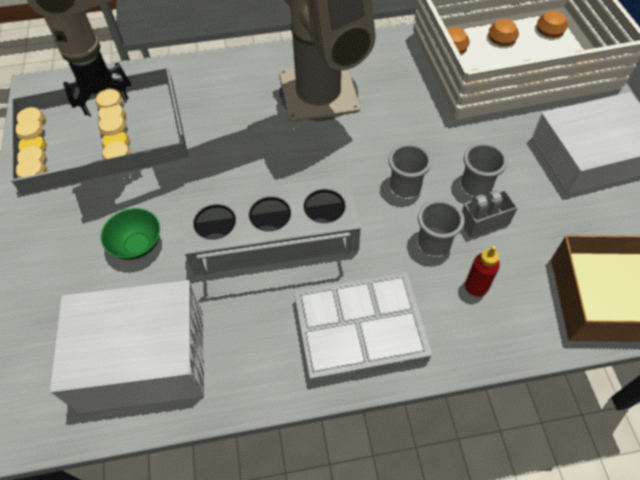

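The top view shows three pots at about (214,247), (155,303) and (223,315). The bin is at (168,262), the openings at (309,278), (357,278) and (405,278), and the rail at row ~233. The scene view agrees. I'll enlarge this region.

```bash
python3 - <<'E'
import cv2
from h import *
im=cv2.imread('pics/top0.png')
a=cv2.resize(im[220:345,130:260],None,fx=6,fy=6,interpolation=cv2.INTER_CUBIC)[:600]
b=cv2.resize(im[225:325,275:440],None,fx=4.8,fy=4.8,interpolation=cv2.INTER_CUBIC)
sc=cv2.imread('pics/sc0.png')
cv2.imwrite('pics/a.png',cv2.resize(im[220:340,130:290],None,fx=5,fy=5,interpolation=cv2.INTER_CUBIC))
cv2.imwrite('pics/b.png',b)
s=load('top0')
for n,u,v,z in [('o',309,278,115),('o',357,278,115),('o',405,278,115),('rail',297,233,165),('rail',420,233,165),('p',214,247,112),('p',155,303,112),('p',223,315,112),('bin',168,262,75)]: print(n,px2w(s,u,v,z).round())
E
```

```text
o [508. -75. 115.]
o [ 507. -209.  115.]
o [ 507. -344.  115.]
rail [629. -42. 165.]
rail [ 627. -381.  165.]
p [597. 195. 112.]
p [439. 358. 112.]
p [405. 166. 112.]
bin [558. 334.  75.]
```

View pics/a.png

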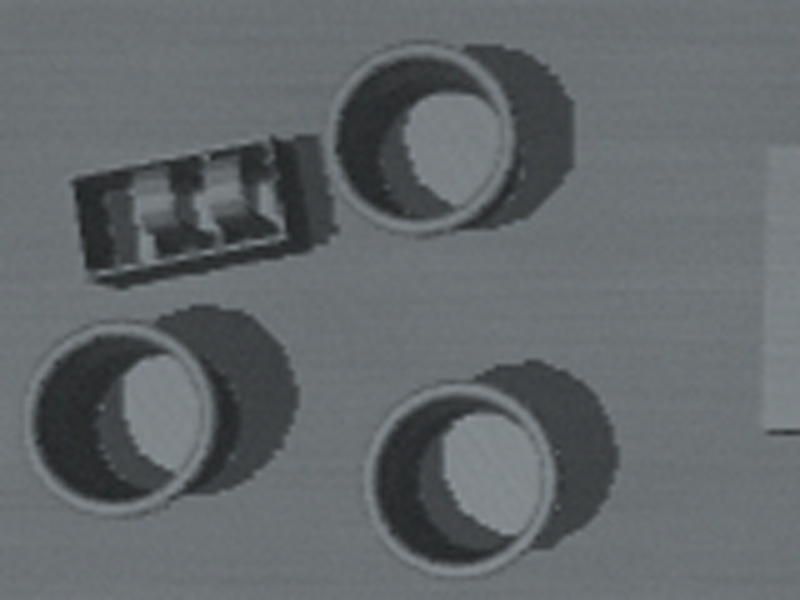

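View pics/b.png

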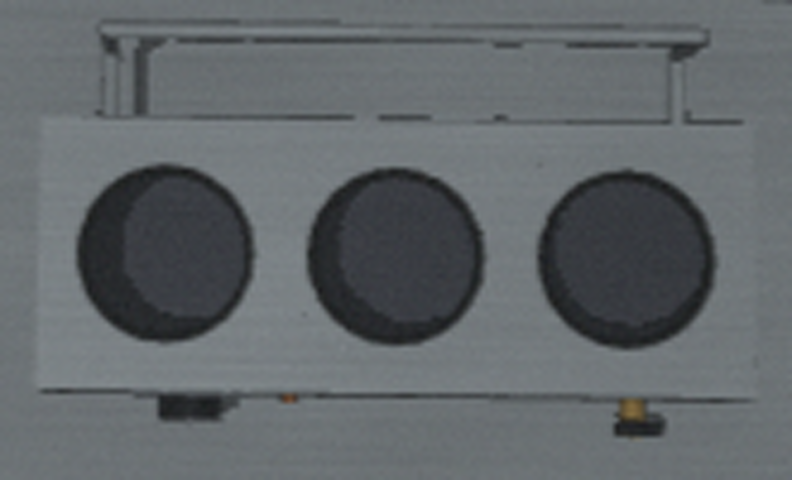

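Emit:
servo_tool(
  fingers=[0.05,0.05,0.05,0.05,0.05,0.05,0.05,0.05,0.05,0.05],
  linear=[
    [0,0,-0.05],
    [0.357,-0.245,-0.08],
    [0.357,-0.245,-0.08],
    [0.357,-0.245,-0.08],
    [0.357,-0.245,-0.08],
    [0.357,-0.245,-0.08],
    [0.357,-0.245,-0.08],
    [0.357,-0.245,-0.08],
    [0.357,-0.245,-0.08],
    [0.357,-0.245,-0.08],
  ],
  rotation=[
    [0,0,-8],
    [0,0,-16],
    [0,0,-24],
    [0,0,-32],
    [0,0,-40],
    [0,0,-48],
    [0,0,-56],
    [0,0,-64],
    [0,0,-69.73],
    [0,0,-69.73],
  ],
)

```text
time: 1.1
tool_pos: [459.1, -206.5, 330.3]
tcp_rot: [180.0, -0.0, 90.3]
ft_force: [0.3, -0.9, -0.7]
finger_gap: 50.0
grip_force: 0.0
```

Emit:
servo_tool(
  fingers=[0.05,0.05,0.05],
  linear=[
    [0,0,0],
    [0,0,0],
    [0,0,0],
  ],
  rotation=[
    [0,0,0],
    [0,0,0],
    [0,0,0],
  ],
)

```text
time: 1.4
tool_pos: [457.4, -209.9, 329.9]
tcp_rot: [-180.0, -0.0, 90.0]
ft_force: [-0.1, -0.2, -0.2]
finger_gap: 50.0
grip_force: 0.0
```

```bash
python3 - <<'E'
from h import *
s=snap('wrist','w0'); print(s['fx'],s['camera_from_world'])
T=s['camera_from_world'];print(-T[:3,:3].T@T[:3,3])
q=r.sense();print(q['tool_pos'],q['tcp_rot'],q['ft_force'],q['finger_gap'],q['time'])
for p in [(508,-75,115),(507,-209,115),(507,-344,115)]: print(w2px(s,p))
E
```

```text
398.68757814071785 [[ 9.99998828e-01 -1.33176235e-03 -7.55878610e-04 -4.59800603e+02]
 [ 1.04028018e-03  9.53031499e-01 -3.02869409e-01  2.63677809e+02]
 [ 1.12372620e-03  3.02868268e-01  9.53031767e-01 -3.94369280e+02]
 [ 0.00000000e+00  0.00000000e+00  0.00000000e+00  1.00000000e+00]]
[ 459.96892827 -132.463662    455.35884086]
[ 457.26409521 -210.19598758  329.92092259] [-1.79955982e+02 -1.29889848e-03  8.99179617e+01] [ 0.39726563 -0.48312523 -1.02420382] 50.076393626898216 1.45
[373.90618769  33.00520558]
[365.64915794 203.47961765]
[360.10986278 339.19748756]
```

View pics/w0.png

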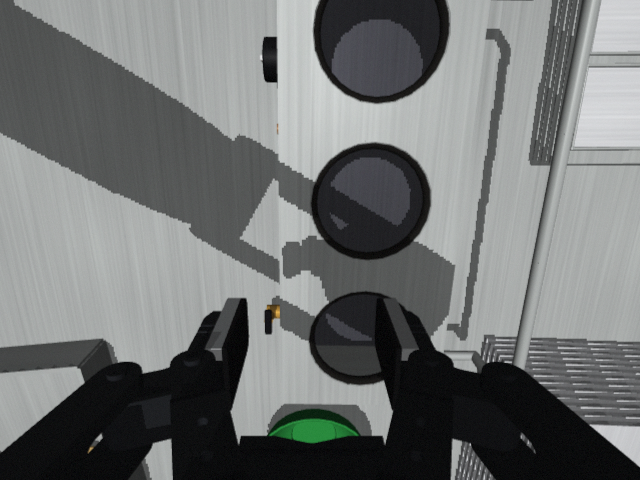

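The middle opening is centred at about (371,200), spanning 312–430 in columns and 142–259 in rows. The rail is the bar on the right. I'll fit the circles.

```bash
cat >> h.py <<'E'
from scipy.optimize import least_squares
def circ(s,c0,z,R,band=8,sign=1,fixR=None,ang=None):
    """fit circle in plane z; sign=+1: brighter outside"""
    g=cv2.GaussianBlur(cv2.cvtColor(s['frame'],cv2.COLOR_RGB2GRAY),(3,3),0).astype(np.float32)
    c=np.array(c0,float)[:2]
    for it in range(3):
        P=[]
        for a in (np.radians(np.arange(0,360,4)) if ang is None else np.radians(ang)):
            rr=np.arange(R-band,R+band,0.5); d=np.array([np.cos(a),np.sin(a)])
            uv=np.array([w2px(s,(*(c+d*q),z)) for q in rr]).astype(np.float32)
            val=cv2.remap(g,uv[:,:1],uv[:,1:],cv2.INTER_LINEAR).ravel(); w=3
            gr=sign*(val[2*w:]-val[:-2*w]); k=gr.argmax()
            if gr[k]>12 and (uv>2).all() and uv[:,0].max()<637 and uv[:,1].max()<477: P.append(c+d*rr[k+w])
        P=np.array(P)
        if len(P)<12: return None
        f=lambda x: np.hypot(*(P-x[:2]).T)-(x[2] if fixR is None else fixR)
        o=least_squares(f,[*c,R],loss='soft_l1',f_scale=1.); c=o.x[:2]
    return np.r_[o.x.round(1),len(P),np.abs(f(o.x)).mean().round(2)]
E
python3 - <<'E'
from h import *
w=load('w0'); t=load('top0')
for p in [(508,-75),(507,-209),(507,-344)]:
    print('wrist',circ(w,p,115,51),'top',circ(t,p,115,51))
for p in [(597,195),(439,358),(405,166)]:
    print('pot top in',circ(t,p,112,46),'out',circ(t,p,108,56,sign=-1))
E
```

```text
wrist [ 5.132e+02 -7.370e+01  5.210e+01  5.400e+01  2.300e-01] top [ 5.098e+02 -7.460e+01  5.210e+01  9.000e+01  4.300e-01]
wrist [ 5.111e+02 -2.090e+02  5.200e+01  9.000e+01  1.300e-01] top [ 5.074e+02 -2.095e+02  5.200e+01  9.000e+01  4.100e-01]
wrist [ 509.2  -344.3    52.1    73.      0.77] top [ 5.053e+02 -3.443e+02  5.190e+01  9.000e+01  4.200e-01]
pot top in [5.965e+02 1.975e+02 4.690e+01 6.700e+01 5.000e-01] out [596.9  199.1   55.2   46.     0.84]
pot top in [438.3  363.7   47.    66.     0.46] out [4.388e+02 3.617e+02 5.180e+01 3.400e+01 4.300e-01]
pot top in [4.038e+02 1.711e+02 4.720e+01 6.700e+01 3.800e-01] out [404.1  171.    53.4   35.     0.43]
```

Emit:
servo_tool(
  fingers=[0.05,0.05,0.05,0.05,0.05,0.05,0.05,0.05,0.05,0.05],
  linear=[
    [0.381,-0.104,0.03],
    [0.381,-0.104,0.03],
    [0.381,-0.104,0.03],
    [0.381,-0.104,0.03],
    [0.381,-0.104,0.03],
    [0.381,-0.104,0.03],
    [0.381,-0.104,0.03],
    [0.381,-0.104,0.03],
    [0.381,-0.104,0.03],
    [0.381,-0.104,0.03],
  ],
  rotation=[
    [0,0,0],
    [0,0,0],
    [0,0,0],
    [0,0,0],
    [0,0,0],
    [0,0,0],
    [0,0,0],
    [0,0,0],
    [0,0,0],
    [0,0,0],
  ],
)

```text
time: 2.45
tool_pos: [353.7, 171.7, 300.1]
tcp_rot: [-180.0, 0.0, 90.1]
ft_force: [1.1, 0.4, 0.5]
finger_gap: 49.7
grip_force: 0.0
```

Emit:
servo_tool(
  fingers=[0.05,0.05,0.05],
  linear=[
    [0,0,0],
    [0,0,0],
    [0,0,0],
  ],
  rotation=[
    [0,0,0],
    [0,0,0],
    [0,0,0],
  ],
)

```text
time: 2.75
tool_pos: [354.5, 170.4, 300.4]
tcp_rot: [180.0, 0.0, 89.8]
ft_force: [0.5, -0.1, -0.1]
finger_gap: 49.7
grip_force: 0.0
```

```bash
python3 - <<'E'
from h import *
s=snap('wrist','w1');t=snap('top','top1')
q=r.sense();print(q['tool_pos'],q['tcp_rot'][2],q['time'])
print(w2px(s,(404,171,112)),w2px(s,q['tool_pos']))
for sg,R,z in [(1,46,112),(-1,56,108)]: print(circ(s,(406,171),z,R,sign=sg),circ(t,(404,171),z,R,sign=sg))
for p in [(597,195),(439,360)]: print(circ(t,p,112,46))
E
```

```text
[354.33466497 170.75983225 300.32131574] 89.87025353538506 2.85
[369.44062832 210.85408918] [304.09098629 336.88888911]
[4.065e+02 1.730e+02 4.650e+01 9.000e+01 2.900e-01] [403.8  171.4   47.    37.     0.44]
[407.4  171.3   54.1   74.     0.42] None
[5.964e+02 1.975e+02 4.690e+01 6.700e+01 4.600e-01]
[438.6 364.2  46.7  65.    0.5]
```

View pics/w1.png

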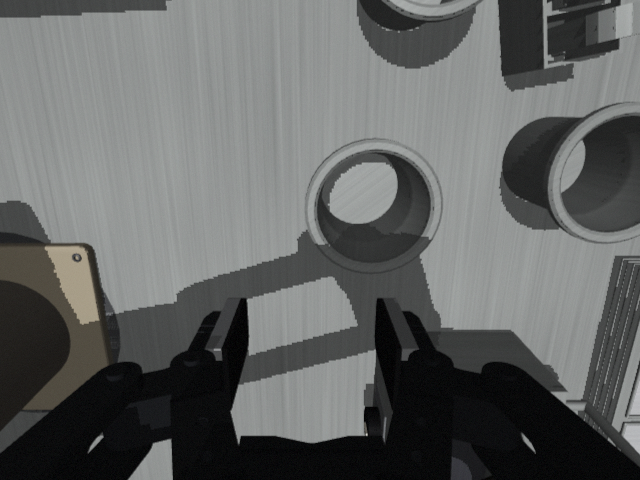

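The pot rim is centred at about (374,205), and the finger midline is at column 313. The TCP projects to 304, so the wrist camera reads x about 3 mm high and agrees with the top camera once corrected. Descending to grip.

Emit:
servo_tool(
  fingers=[0.05,0.05,0.05,0.05,0.05,0.05,0.05,0.05],
  linear=[
    [0.001,-0.0015,0.045],
    [0.001,-0.0015,0.09],
    [0.001,-0.0015,0.13],
    [0.001,-0.0015,0.16],
    [0.001,-0.0015,0.18],
    [0.001,-0.0015,0.188],
    [0.001,-0.0015,0.188],
    [0.001,-0.0015,0.188],
  ],
  rotation=[
    [0,0,0],
    [0,0,0],
    [0,0,0],
    [0,0,0],
    [0,0,0],
    [0,0,0],
    [0,0,0],
    [0,0,0],
  ],
)

```text
time: 3.65
tool_pos: [353.2, 172.8, 113.5]
tcp_rot: [179.9, -0.0, 90.0]
ft_force: [-0.3, 0.5, 1.3]
finger_gap: 49.7
grip_force: 0.0
```

Emit:
servo_tool(
  fingers=[0.02,0.005,0.005,0.005,0.005,0.005],
  linear=[
    [0,0,0],
    [0,0,0],
    [0,0,0],
    [0,0,0],
    [0,0,0],
    [0,0,0],
  ],
  rotation=[
    [0,0,0],
    [0,0,0],
    [0,0,0],
    [0,0,0],
    [0,0,0],
    [0,0,0],
  ],
  force=80,
)

```text
time: 4.25
tool_pos: [353.5, 173.0, 113.6]
tcp_rot: [179.8, -0.0, 90.0]
ft_force: [1.0, -0.2, 5.9]
finger_gap: 9.0
grip_force: 76.1
```

Emit:
servo_tool(
  fingers=[0.005,0.005,0.005,0.005,0.005,0.005,0.005,0.005],
  linear=[
    [0,0,-0.005],
    [0,0,-0.03],
    [0,0,-0.06],
    [0,0,-0.1],
    [0,0,-0.14],
    [0,0,-0.17],
    [0,0,-0.18],
    [0,0,-0.18],
  ],
  rotation=[
    [0,0,0],
    [0,0,0],
    [0,0,0],
    [0,0,0],
    [0,0,0],
    [0,0,0],
    [0,0,0],
    [0,0,0],
  ],
)

```text
time: 5.05
tool_pos: [352.8, 172.8, 293.0]
tcp_rot: [179.9, -0.0, 90.0]
ft_force: [-1.0, -0.3, -3.6]
finger_gap: 8.2
grip_force: 76.3
```

```bash
python3 - <<'E'
from h import *
s=snap('wrist','w2')
q=r.sense();p=q['tool_pos'];print(p,q['tcp_rot'],q['time'],q['ft_force'])
for sg,R,dz in [(1,46,0),(-1,56,-4)]: 
  for a in (None,np.arange(0,180,4)):print(circ(s,p+[54,0,0],p[2]+dz,R,sign=sg,ang=a)-np.r_[p[:2],0,0,0])
E
```

```text
[352.09808176 172.60269488 291.21562018] [-1.79934776e+02  1.77384220e-02  9.00038263e+01] 5.1 [-0.34242761 -0.05906716 -4.14040648]
[52.10191824  0.59730512 46.3        69.          1.01      ]
[52.50191824  1.79730512 45.3        45.          0.76      ]
[55.60191824 -3.00269488 57.9        62.          1.71      ]
[55.90191824 -2.30269488 57.5        45.          1.33      ]
```

View pics/w2.png

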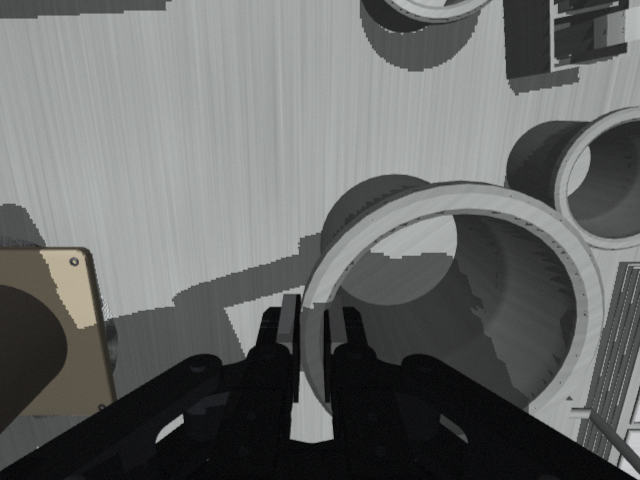

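```bash
cat >> h.py <<'E'
from scipy.spatial.transform import Rotation as Ro
def tilt(s,c0,z0,tcp=None,ang=np.arange(0,360,4),bias=(3,0),R=46.,sign=1):
    """circle radius R (inner rim edge) with tilt (deg about x,y); rim plane at z0 at tcp xy (or at the centre)"""
    g=cv2.GaussianBlur(cv2.cvtColor(s['frame'],cv2.COLOR_RGB2GRAY),(3,3),0).astype(np.float32)
    A=np.radians(ang); x=np.r_[c0,0,0]
    def circ3(x,rr):
        M=Ro.from_euler('xy',x[2:4],degrees=True).as_matrix(); c=np.array([x[0],x[1],z0])
        if tcp is not None: d=M@[tcp[0]-x[0],tcp[1]-x[1],0]; c[2]-=d[2]
        return c+np.stack([rr*np.cos(A),rr*np.sin(A),0*A],1)@M.T+[*bias,0]
    for it in range(6):
        rr=np.arange(-12,12,.5) if it<3 else np.arange(-6,6,.25)
        uv=np.array([[w2px(s,p) for p in circ3(x,R+d)] for d in rr]).astype(np.float32)
        val=cv2.remap(g,uv[...,0].copy(),uv[...,1].copy(),cv2.INTER_LINEAR)
        gr=sign*(val[4:]-val[:-4]); k=gr.argmax(0); ok=gr.max(0)>10
        P=uv[k+2,np.arange(len(A))]; ok&=(P>3).all(1)&(P[:,0]<636)&(P[:,1]<476)
        f=lambda x:(np.array([w2px(s,p) for p in circ3(x,R)])-P)[ok].ravel()
        x=least_squares(f,x,loss='soft_l1',f_scale=1.5).x
    return x.round(2),ok.sum(),np.abs(f(x)).mean().round(2)
E
python3 - <<'E'
from h import *
s=load('w2');p=np.array([352.1,172.6,291.2])
print(tilt(s,p[:2]+[51,0],291.2,p),tilt(s,p[:2]+[51,0],291.2,p,np.arange(-20,160,4)))
print(tilt(load('w1'),(404,171),112.,None), 'expect level')
E
```

```text
(array([ 4.0127e+02,  1.7280e+02,  5.4000e-01, -3.1000e-01]), np.int64(68), np.float64(1.39)) (array([ 4.0144e+02,  1.7305e+02,  1.2600e+00, -1.1000e-01]), np.int64(45), np.float64(0.83))
(array([403.14, 173.42,  -3.56,  -2.98]), np.int64(84), np.float64(0.36)) expect level
```

Emit:
servo_tool(
  fingers=[0.005,0.005,0.005,0.005,0.005,0.005,0.005,0.005,0.005,0.005],
  linear=[
    [-0.02,0.004,0],
    [-0.065,0.013,0],
    [-0.115,0.023,0],
    [-0.165,0.033,0],
    [-0.215,0.043,0],
    [-0.265,0.053,0],
    [-0.315,0.063,0],
    [-0.365,0.073,0],
    [-0.415,0.083,0],
    [-0.455,0.09,0],
  ],
  rotation=[
    [0,0,0],
    [0,0,0],
    [0,0,0],
    [0,0,0],
    [0,0,0],
    [0,0,0],
    [0,0,0],
    [0,0,0],
    [0,0,0],
    [0,0,0],
  ],
)

```text
time: 6.1
tool_pos: [441.2, -283.9, 288.7]
tcp_rot: [-179.8, -0.2, 90.0]
ft_force: [-0.1, -0.3, -2.5]
finger_gap: 9.0
grip_force: 76.5
```

Emit:
servo_tool(
  fingers=[0.005,0.005,0.005,0.005,0.005],
  linear=[
    [-0.035,0.008,0],
    [-0.055,0.011,0],
    [-0.0625,0.0125,0],
    [-0.0625,0.0125,0],
    [-0.0625,0.0125,0],
  ],
  rotation=[
    [0,0,0],
    [0,0,0],
    [0,0,0],
    [0,0,0],
    [0,0,0],
  ],
)

```text
time: 6.6
tool_pos: [454.5, -343.5, 290.9]
tcp_rot: [-179.9, -0.1, 90.0]
ft_force: [-0.2, 0.3, -2.7]
finger_gap: 8.6
grip_force: 76.5
```

```bash
python3 - <<'E'
from h import *
s=snap('wrist','w3');t=snap('top','top3')
q=r.sense();p=q['tool_pos'];print(p,q['tcp_rot'],q['time'],q['ft_force'])
print(tilt(s,p[:2]+[51,0],p[2],p))
print('rim top',circ(t,p[:2]+[51,0],p[2],46))
for c in [(597,197),(439,362),(510,-75)]: print(circ(t,c,112 if c[1]>0 else 115,46 if c[1]>0 else 52))
E
```

```text
[ 454.91981476 -343.50278233  291.96009734] [-1.79978979e+02 -3.68694563e-02  9.00722658e+01] 6.7 [ 0.12871899  0.66979725 -3.48246069]
(array([ 502.81, -342.8 ,  -17.89,   -8.04]), np.int64(64), np.float64(2.73))
rim top [ 505.4  -341.9    45.2    42.      0.98]
[5.963e+02 1.974e+02 4.690e+01 6.700e+01 4.800e-01]
[438.3  363.9   46.9   65.     0.45]
[ 5.097e+02 -7.460e+01  5.200e+01  9.000e+01  4.200e-01]
```

Emit:
servo_tool(
  fingers=[0.005,0.005,0.005,0.005,0.005,0.005,0.005,0.005,0.005,0.005],
  linear=[
    [-0.0013,0,0.02],
    [-0.0013,0,0.045],
    [-0.0013,0,0.055],
    [-0.0013,0,0.065],
    [-0.0013,0,0.08],
    [-0.0013,0,0.095],
    [-0.0013,0,0.11],
    [-0.0013,0,0.125],
    [-0.0013,0,0.132],
    [-0.0013,0,0.135],
  ],
  rotation=[
    [0,0,0],
    [0,0,0],
    [0,0,0],
    [0,0,0],
    [0,0,0],
    [0,0,0],
    [0,0,0],
    [0,0,0],
    [0,0,0],
    [0,0,0],
  ],
)

```text
time: 7.7
tool_pos: [455.8, -345.1, 157.0]
tcp_rot: [179.9, -0.1, 90.1]
ft_force: [0.5, 6.2, 3.9]
finger_gap: 8.3
grip_force: 79.1
```

Emit:
servo_tool(
  fingers=[0.005,0.005,0.005,0.005,0.005],
  linear=[
    [0.001,0,0.002],
    [0.0015,0,0.004],
    [0.0015,0,0.006],
    [0.0015,0,0.008],
    [0.0015,0,0.008],
  ],
  rotation=[
    [0,0,0],
    [0,0,0],
    [0,0,0],
    [0,0,0],
    [0,0,0],
  ],
)

```text
time: 8.2
tool_pos: [454.9, -344.5, 149.0]
tcp_rot: [180.0, -0.0, 90.0]
ft_force: [3.0, 3.0, -2.6]
finger_gap: 8.5
grip_force: 77.9
```

Emit:
servo_tool(
  fingers=[0.005,0.005,0.005,0.005,0.005],
  linear=[
    [0.0005,-0.0005,0.0015],
    [0.0005,-0.0005,0.003],
    [0.0005,-0.0005,0.0045],
    [0.0005,-0.0005,0.0055],
    [0.0005,-0.0005,0.0055],
  ],
  rotation=[
    [0,0,0],
    [0,0,0],
    [0,0,0],
    [0,0,0],
    [0,0,0],
  ],
)

```text
time: 8.7
tool_pos: [454.9, -344.2, 144.4]
tcp_rot: [179.9, 0.0, 90.0]
ft_force: [3.3, 5.1, 2.8]
finger_gap: 8.8
grip_force: 79.5
```

Emit:
servo_tool(
  fingers=[0.012,0.025,0.03,0.03,0.03,0.03,0.03,0.0,0.0,0.0],
  linear=[
    [0,0,0],
    [0,0,0],
    [0,0,0],
    [0,0,0],
    [0,0,-0.01],
    [0,0,-0.03],
    [0,0,-0.05],
    [0,0,-0.06],
    [0,0,-0.06],
    [0,0,-0.06],
  ],
  rotation=[
    [0,0,0],
    [0,0,0],
    [0,0,0],
    [0,0,0],
    [0,0,0],
    [0,0,0],
    [0,0,0],
    [0,0,0],
    [0,0,0],
    [0,0,0],
  ],
  force=40,
)

```text
time: 9.7
tool_pos: [454.3, -344.1, 203.5]
tcp_rot: [-180.0, 0.0, 90.0]
ft_force: [-0.5, -0.6, -0.8]
finger_gap: 0.0
grip_force: 0.0
```

```bash
python3 - <<'E'
from h import *
s=snap('wrist','w4');t=snap('top','top4')
q=r.sense();p=q['tool_pos'];print(p,q['tcp_rot'],q['time'],q['ft_force'],q['finger_gap'])
for z in (141,145): print(tilt(s,(505.5,-344.3),z,None),circ(s,(508.5,-344),z,46),circ(t,(505.5,-344),z,46))
E
```

```text
[ 453.85540411 -343.64641618  202.44675071] [-1.79911068e+02 -7.90211315e-02  8.99997802e+01] 9.8 [-0.22043212 -0.04650395 -0.66849231] -0.10901456161330463
(array([ 504.75, -343.5 ,   -3.61,   -2.88]), np.int64(84), np.float64(0.63)) [ 508.   -344.1    47.2    84.      0.71] [ 506.6  -341.9    44.7    44.      0.84]
(array([ 5.0386e+02, -3.4297e+02,  1.8000e-01, -9.3000e-01]), np.int64(85), np.float64(0.79)) [ 506.9  -342.4    46.3    84.      0.66] [ 506.1  -341.4    44.6    44.      0.89]
```

View pics/w4.png

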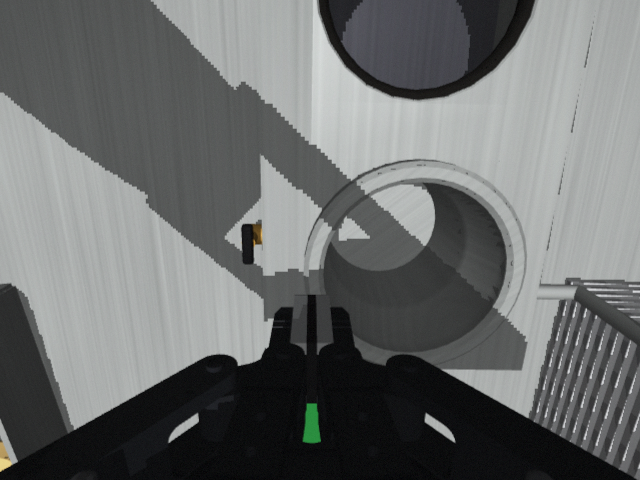

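The image shows the pot standing in its opening, with the rim centred at about (415,265) and roughly level. The closed fingertips at (312,300) are over the front rim. First tap is at the front.

Emit:
servo_tool(
  fingers=[0,0,0,0,0,0],
  linear=[
    [0,0,0.03],
    [0,0,0.037],
    [0,0,0.039],
    [0,0,0.041],
    [0,0,0.043],
    [0,0,0.043],
  ],
  rotation=[
    [0,0,0],
    [0,0,0],
    [0,0,0],
    [0,0,0],
    [0,0,0],
    [0,0,0],
  ],
)

```text
time: 10.4
tool_pos: [454.7, -344.4, 161.4]
tcp_rot: [180.0, 0.0, 90.0]
ft_force: [0.5, 1.4, -0.0]
finger_gap: 0.2
grip_force: 0.0
```

Emit:
servo_tool(
  fingers=[0,0,0,0],
  linear=[
    [0,0,0.001],
    [0,0,0.002],
    [0,0,0.003],
    [0,0,0.003],
  ],
  rotation=[
    [0,0,0],
    [0,0,0],
    [0,0,0],
    [0,0,0],
  ],
)

```text
time: 10.8
tool_pos: [454.3, -344.4, 158.4]
tcp_rot: [180.0, 0.0, 90.0]
ft_force: [-1.8, -0.4, 3.8]
finger_gap: -0.1
grip_force: 2.2
```

Emit:
servo_tool(
  fingers=[0,0,0,0],
  linear=[
    [0,0,0.001],
    [0,0,0.002],
    [0,0,0.002],
    [0,0,0.002],
  ],
  rotation=[
    [0,0,0],
    [0,0,0],
    [0,0,0],
    [0,0,0],
  ],
)

```text
time: 11.2
tool_pos: [454.1, -344.2, 156.0]
tcp_rot: [-180.0, 0.0, 90.0]
ft_force: [-4.5, 0.8, 4.6]
finger_gap: 0.0
grip_force: 2.7
```

Emit:
servo_tool(
  fingers=[0,0,0,0,0,0,0],
  linear=[
    [0,0,-0.012],
    [0,0.05,-0.012],
    [0,0.095,-0.012],
    [0,0.101,-0.01],
    [0,0.101,-0.005],
    [0,0.101,-0.003],
    [0,0.101,-0.003],
  ],
  rotation=[
    [0,0,0],
    [0,0,0],
    [0,0,0],
    [0,0,0],
    [0,0,0],
    [0,0,0],
    [0,0,0],
  ],
)

```text
time: 11.9
tool_pos: [554.9, -344.4, 159.4]
tcp_rot: [179.9, 0.0, 90.0]
ft_force: [1.0, 0.1, 2.2]
finger_gap: 0.3
grip_force: 1.1
```

Emit:
servo_tool(
  fingers=[0,0,0],
  linear=[
    [0,0,0.001],
    [0,0,0.002],
    [0,0,0.002],
  ],
  rotation=[
    [0,0,0],
    [0,0,0],
    [0,0,0],
  ],
)

```text
time: 12.2
tool_pos: [555.3, -344.6, 158.2]
tcp_rot: [179.9, 0.1, 90.0]
ft_force: [2.8, 1.6, 5.1]
finger_gap: -0.0
grip_force: 2.6
```

Emit:
servo_tool(
  fingers=[0,0,0],
  linear=[
    [0,0,0.001],
    [0,0,0.0015],
    [0,0,0.0015],
  ],
  rotation=[
    [0,0,0],
    [0,0,0],
    [0,0,0],
  ],
)

```text
time: 12.5
tool_pos: [555.6, -344.6, 157.2]
tcp_rot: [179.8, 0.1, 90.0]
ft_force: [3.2, 1.2, 7.3]
finger_gap: -0.0
grip_force: 3.5
```

Emit:
servo_tool(
  fingers=[0,0,0],
  linear=[
    [0,0,0.001],
    [0,0,0.0015],
    [0,0,0.0015],
  ],
  rotation=[
    [0,0,0],
    [0,0,0],
    [0,0,0],
  ],
)

```text
time: 12.8
tool_pos: [555.9, -344.8, 156.1]
tcp_rot: [179.8, 0.1, 90.0]
ft_force: [2.7, 1.1, 8.9]
finger_gap: -0.1
grip_force: 4.2
```

Emit:
servo_tool(
  fingers=[0,0,0,0,0,0,0,0],
  linear=[
    [0,0,-0.012],
    [0,-0.05,-0.012],
    [0,-0.095,-0.012],
    [0,-0.101,-0.01],
    [0,-0.101,-0.004],
    [0,-0.101,-0.001],
    [0,-0.101,0.001],
    [0,-0.101,0.002],
  ],
  rotation=[
    [0,0,0],
    [0,0,0],
    [0,0,0],
    [0,0,0],
    [0,0,0],
    [0,0,0],
    [0,0,0],
    [0,0,0],
  ],
)

```text
time: 13.6
tool_pos: [454.4, -345.0, 153.2]
tcp_rot: [-179.9, 0.1, 90.0]
ft_force: [-12.4, 1.4, 13.5]
finger_gap: -0.1
grip_force: 6.8
```

Emit:
servo_tool(
  fingers=[0,0,0,0,0,0,0,0],
  linear=[
    [0,0,-0.012],
    [0,0.05,-0.012],
    [0,0.095,-0.012],
    [0,0.101,-0.01],
    [0,0.101,-0.004],
    [0,0.101,-0.002],
    [0,0.101,0],
    [0,0.101,0.001],
  ],
  rotation=[
    [0,0,0],
    [0,0,0],
    [0,0,0],
    [0,0,0],
    [0,0,0],
    [0,0,0],
    [0,0,0],
    [0,0,0],
  ],
)

```text
time: 14.4
tool_pos: [556.1, -344.3, 153.1]
tcp_rot: [179.8, 0.1, 90.0]
ft_force: [3.9, 3.7, 11.7]
finger_gap: 0.1
grip_force: 6.0
```

Emit:
servo_tool(
  fingers=[0,0,0,0,0,0,0,0],
  linear=[
    [0,0,-0.012],
    [0,-0.05,-0.012],
    [0,-0.095,-0.012],
    [0,-0.101,-0.01],
    [0,-0.101,-0.004],
    [0,-0.101,-0.001],
    [0,-0.101,0.001],
    [0,-0.101,0.002],
  ],
  rotation=[
    [0,0,0],
    [0,0,0],
    [0,0,0],
    [0,0,0],
    [0,0,0],
    [0,0,0],
    [0,0,0],
    [0,0,0],
  ],
)

```text
time: 15.2
tool_pos: [454.0, -344.9, 150.1]
tcp_rot: [-179.9, 0.1, 90.0]
ft_force: [-14.2, 2.0, 13.9]
finger_gap: 0.1
grip_force: 7.5
```

Emit:
servo_tool(
  fingers=[0,0,0,0,0,0,0,0],
  linear=[
    [0,0,-0.012],
    [0,0.05,-0.012],
    [0,0.095,-0.012],
    [0,0.101,-0.01],
    [0,0.101,-0.004],
    [0,0.101,-0.002],
    [0,0.101,0],
    [0,0.101,0.001],
  ],
  rotation=[
    [0,0,0],
    [0,0,0],
    [0,0,0],
    [0,0,0],
    [0,0,0],
    [0,0,0],
    [0,0,0],
    [0,0,0],
  ],
)

```text
time: 16.0
tool_pos: [556.2, -344.2, 150.0]
tcp_rot: [179.8, 0.0, 90.0]
ft_force: [3.0, 5.1, 11.5]
finger_gap: 0.3
grip_force: 5.6
```

Emit:
servo_tool(
  fingers=[0,0,0,0,0,0,0,0],
  linear=[
    [0,0,-0.012],
    [0,-0.05,-0.012],
    [0,-0.095,-0.012],
    [0,-0.101,-0.01],
    [0,-0.101,-0.004],
    [0,-0.101,-0.001],
    [0,-0.101,0.001],
    [0,-0.101,0.0015],
  ],
  rotation=[
    [0,0,0],
    [0,0,0],
    [0,0,0],
    [0,0,0],
    [0,0,0],
    [0,0,0],
    [0,0,0],
    [0,0,0],
  ],
)

```text
time: 16.8
tool_pos: [454.4, -344.9, 147.7]
tcp_rot: [-179.9, 0.1, 90.0]
ft_force: [-12.6, 1.5, 13.7]
finger_gap: 0.2
grip_force: 7.1
```

Emit:
servo_tool(
  fingers=[0,0,0,0,0,0,0,0],
  linear=[
    [0,0,-0.012],
    [0,0.05,-0.012],
    [0,0.095,-0.012],
    [0,0.101,-0.01],
    [0,0.101,-0.004],
    [0,0.101,-0.002],
    [0,0.101,0],
    [0,0.101,0.0005],
  ],
  rotation=[
    [0,0,0],
    [0,0,0],
    [0,0,0],
    [0,0,0],
    [0,0,0],
    [0,0,0],
    [0,0,0],
    [0,0,0],
  ],
)

```text
time: 17.6
tool_pos: [555.6, -344.1, 147.3]
tcp_rot: [179.9, 0.0, 90.0]
ft_force: [3.4, 3.2, 6.1]
finger_gap: 0.1
grip_force: 3.4
```

Emit:
servo_tool(
  fingers=[0,0,0,0,0,0,0,0],
  linear=[
    [0,0,-0.012],
    [0,-0.05,-0.012],
    [0,-0.095,-0.012],
    [0,-0.101,-0.01],
    [0,-0.101,-0.004],
    [0,-0.101,-0.001],
    [0,-0.101,0.001],
    [0,-0.101,0.0015],
  ],
  rotation=[
    [0,0,0],
    [0,0,0],
    [0,0,0],
    [0,0,0],
    [0,0,0],
    [0,0,0],
    [0,0,0],
    [0,0,0],
  ],
)

```text
time: 18.4
tool_pos: [454.5, -344.8, 146.0]
tcp_rot: [-179.9, 0.1, 90.0]
ft_force: [-11.8, 2.3, 17.5]
finger_gap: 0.3
grip_force: 8.6
```

Emit:
servo_tool(
  fingers=[0,0,0,0,0,0,0,0],
  linear=[
    [0,0,-0.012],
    [0,0.05,-0.012],
    [0,0.095,-0.012],
    [0,0.101,-0.01],
    [0,0.101,-0.004],
    [0,0.101,-0.002],
    [0,0.101,0],
    [0,0.101,0.0005],
  ],
  rotation=[
    [0,0,0],
    [0,0,0],
    [0,0,0],
    [0,0,0],
    [0,0,0],
    [0,0,0],
    [0,0,0],
    [0,0,0],
  ],
)

```text
time: 19.2
tool_pos: [556.0, -343.9, 146.0]
tcp_rot: [179.8, 0.0, 90.0]
ft_force: [0.9, 7.0, 11.9]
finger_gap: 0.0
grip_force: 5.6
```

Emit:
servo_tool(
  fingers=[0,0,0,0],
  linear=[
    [0,0,0.001],
    [0,0,0.0015],
    [0,0,0.002],
    [0,0,0.002],
  ],
  rotation=[
    [0,0,0],
    [0,0,0],
    [0,0,0],
    [0,0,0],
  ],
)

```text
time: 19.6
tool_pos: [556.1, -343.9, 146.0]
tcp_rot: [179.8, 0.0, 90.0]
ft_force: [-2.9, 8.9, 19.4]
finger_gap: 0.0
grip_force: 9.7
```

Emit:
servo_tool(
  fingers=[0,0,0,0,0,0,0,0],
  linear=[
    [0,0,-0.012],
    [0,-0.05,-0.012],
    [0,-0.095,-0.012],
    [0,-0.101,-0.01],
    [0,-0.101,-0.004],
    [0,-0.101,-0.001],
    [0,-0.101,0.0005],
    [0,-0.101,0.0005],
  ],
  rotation=[
    [0,0,0],
    [0,0,0],
    [0,0,0],
    [0,0,0],
    [0,0,0],
    [0,0,0],
    [0,0,0],
    [0,0,0],
  ],
)

```text
time: 20.4
tool_pos: [453.5, -344.9, 145.8]
tcp_rot: [-179.8, 0.1, 90.0]
ft_force: [-25.9, 11.6, 38.0]
finger_gap: 0.1
grip_force: 19.1
```

Emit:
servo_tool(
  fingers=[0,0,0,0,0,0,0,0],
  linear=[
    [0,0,-0.012],
    [0.03,0.03,-0.012],
    [0.051,0.05,-0.012],
    [0.051,0.051,-0.01],
    [0.051,0.051,-0.004],
    [0.051,0.051,-0.001],
    [0.051,0.051,0],
    [0.051,0.051,0],
  ],
  rotation=[
    [0,0,0],
    [0,0,0],
    [0,0,0],
    [0,0,0],
    [0,0,0],
    [0,0,0],
    [0,0,0],
    [0,0,0],
  ],
)

```text
time: 21.2
tool_pos: [507.1, -293.1, 145.8]
tcp_rot: [179.8, 0.0, 90.0]
ft_force: [-7.2, 15.3, 31.5]
finger_gap: 0.0
grip_force: 15.7
```

Emit:
servo_tool(
  fingers=[0,0,0,0,0,0,0,0],
  linear=[
    [0,0,-0.012],
    [-0.05,0,-0.012],
    [-0.095,0,-0.012],
    [-0.102,0,-0.01],
    [-0.102,0,-0.004],
    [-0.102,0,-0.001],
    [-0.102,0,0],
    [-0.102,0,0],
  ],
  rotation=[
    [0,0,0],
    [0,0,0],
    [0,0,0],
    [0,0,0],
    [0,0,0],
    [0,0,0],
    [0,0,0],
    [0,0,0],
  ],
)

```text
time: 22.0
tool_pos: [504.9, -397.9, 145.9]
tcp_rot: [179.9, 0.4, 90.0]
ft_force: [-14.3, -4.9, 24.5]
finger_gap: 0.1
grip_force: 12.7
```

The pot is seated: all four sides stop hard at TCP z ≈ 146. On to the pot near (596,197).

Emit:
servo_tool(
  fingers=[0,0,0.05,0.05,0.05,0.05,0.05,0.05,0.05,0.05],
  linear=[
    [0,0,-0.045],
    [0.02,0,-0.09],
    [0.065,0.005,-0.11],
    [0.114,0.01,-0.12],
    [0.163,0.015,-0.13],
    [0.212,0.02,-0.14],
    [0.26,0.022,-0.15],
    [0.308,0.025,-0.156],
    [0.357,0.03,-0.156],
    [0.405,0.035,-0.156],
  ],
  rotation=[
    [0,0,0],
    [0,0,0],
    [0,0,0],
    [0,0,0],
    [0,0,0],
    [0,0,0],
    [0,0,0],
    [0,0,0],
    [0,0,0],
    [0,0,0],
  ],
)

```text
time: 23.0
tool_pos: [539.6, 12.7, 296.9]
tcp_rot: [-180.0, -0.0, 90.0]
ft_force: [0.8, 0.3, -0.7]
finger_gap: 50.0
grip_force: 0.0
```

Emit:
servo_tool(
  fingers=[0.05,0.05,0.05,0.05,0.05,0.05,0.05],
  linear=[
    [0.048,0.002,0],
    [0.096,0.004,0],
    [0.144,0.005,0],
    [0.18,0.005,0],
    [0.189,0.005,0],
    [0.189,0.005,0],
    [0.189,0.005,0],
  ],
  rotation=[
    [0,0,0],
    [0,0,0],
    [0,0,0],
    [0,0,0],
    [0,0,0],
    [0,0,0],
    [0,0,0],
  ],
)

```text
time: 23.7
tool_pos: [545.0, 198.2, 296.7]
tcp_rot: [-180.0, 0.0, 90.0]
ft_force: [0.6, -1.3, -0.1]
finger_gap: 50.1
grip_force: 0.0
```

```bash
python3 - <<'E'
from h import *
s=snap('wrist','w5');t=snap('top','top5')
q=r.sense();p=q['tool_pos'];print(p,q['tcp_rot'][2],q['time'])
for sg,R,z in [(1,46,112),(-1,56,108)]: print(circ(s,(600,198),z,R,sign=sg),circ(t,(596.5,198),z,R,sign=sg))
print(circ(t,(439,363),112,46),circ(t,(505,-344),127,46))
E
```

```text
[545.42864321 197.50331954 297.10588099] 89.91704133396415 23.8
[5.994e+02 1.992e+02 4.650e+01 9.000e+01 3.200e-01] [596.3  198.1   47.    43.     1.39]
[6.004e+02 1.977e+02 5.420e+01 7.100e+01 4.900e-01] [594.7  204.6   51.5   44.     2.12]
[439.4  365.    46.5   29.     1.55] [ 5.053e+02 -3.441e+02  4.700e+01  9.000e+01  4.600e-01]
```

Emit:
servo_tool(
  fingers=[0.05,0.05,0.05,0.05,0.05,0.05,0.05,0.05],
  linear=[
    [0.0008,0,0.045],
    [0.0008,0,0.09],
    [0.0008,0,0.13],
    [0.0008,0,0.16],
    [0.0008,0,0.178],
    [0.0008,0,0.185],
    [0.0008,0,0.185],
    [0.0008,0,0.185],
  ],
  rotation=[
    [0,0,0],
    [0,0,0],
    [0,0,0],
    [0,0,0],
    [0,0,0],
    [0,0,0],
    [0,0,0],
    [0,0,0],
  ],
)

```text
time: 24.6
tool_pos: [546.4, 199.3, 113.8]
tcp_rot: [179.9, -0.0, 89.9]
ft_force: [0.6, -0.6, 0.8]
finger_gap: 49.7
grip_force: 0.0
```

Emit:
servo_tool(
  fingers=[0.02,0.005,0.005,0.005,0.005,0.005],
  linear=[
    [0,0,0],
    [0,0,0],
    [0,0,0],
    [0,0,0],
    [0,0,0],
    [0,0,0],
  ],
  rotation=[
    [0,0,0],
    [0,0,0],
    [0,0,0],
    [0,0,0],
    [0,0,0],
    [0,0,0],
  ],
  force=80,
)

```text
time: 25.2
tool_pos: [546.4, 199.8, 113.7]
tcp_rot: [179.9, -0.0, 90.0]
ft_force: [0.6, -1.0, 5.6]
finger_gap: 8.1
grip_force: 76.9
```

Emit:
servo_tool(
  fingers=[0.005,0.005,0.005,0.005,0.005,0.005,0.005,0.005],
  linear=[
    [0,0,-0.005],
    [0,0,-0.03],
    [0,0,-0.06],
    [0,0,-0.1],
    [0,0,-0.14],
    [0,0,-0.17],
    [0,0,-0.18],
    [0,0,-0.18],
  ],
  rotation=[
    [0,0,0],
    [0,0,0],
    [0,0,0],
    [0,0,0],
    [0,0,0],
    [0,0,0],
    [0,0,0],
    [0,0,0],
  ],
)

```text
time: 26.0
tool_pos: [545.9, 199.9, 293.4]
tcp_rot: [179.9, -0.0, 90.0]
ft_force: [0.2, -0.2, -3.2]
finger_gap: 8.0
grip_force: 76.4
```

Emit:
servo_tool(
  fingers=[0.005,0.005,0.005,0.005,0.005,0.005,0.005,0.005,0.005,0.005],
  linear=[
    [-0.02,-0.004,0],
    [-0.065,-0.014,0],
    [-0.11,-0.024,0],
    [-0.158,-0.034,0],
    [-0.206,-0.045,0],
    [-0.254,-0.055,0],
    [-0.302,-0.066,0],
    [-0.35,-0.076,0],
    [-0.385,-0.084,0],
    [-0.408,-0.0885,0],
  ],
  rotation=[
    [0,0,0],
    [0,0,0],
    [0,0,0],
    [0,0,0],
    [0,0,0],
    [0,0,0],
    [0,0,0],
    [0,0,0],
    [0,0,0],
    [0,0,0],
  ],
)

```text
time: 27.0
tool_pos: [454.7, -210.3, 288.8]
tcp_rot: [-179.7, -0.1, 89.9]
ft_force: [0.3, 0.5, -3.4]
finger_gap: 8.2
grip_force: 78.4
```

Emit:
servo_tool(
  fingers=[0.005,0.005,0.005],
  linear=[
    [0,0,0],
    [0,0,0],
    [0,0,0],
  ],
  rotation=[
    [0,0,0],
    [0,0,0],
    [0,0,0],
  ],
)

```text
time: 27.3
tool_pos: [456.6, -207.2, 290.7]
tcp_rot: [-179.9, -0.1, 90.0]
ft_force: [-0.5, 0.1, -2.5]
finger_gap: 8.4
grip_force: 78.3
```

```bash
python3 - <<'E'
from h import *
s=snap('wrist','w6')
q=r.sense();p=q['tool_pos'];print(p,q['tcp_rot'],q['time'],q['ft_force'])
print(circ(s,p+[54,0,0],p[2],46)-np.r_[p[:2],0,0,0],tilt(s,p[:2]+[51,0],p[2],p))
for c in [(513,-74)]: print(circ(s,c,115,52))
E
```

```text
[ 456.82252624 -207.11487554  291.09857365] [-1.79912906e+02 -7.40376385e-02  9.00753397e+01] 27.35 [-0.01076556  0.10555298 -3.74982444]
[50.27747376  2.51487554 45.8        69.          1.02      ] (array([ 5.0405e+02, -2.0575e+02,  2.5100e+00, -1.0000e-02]), np.int64(68), np.float64(1.71))
[ 5.133e+02 -7.370e+01  5.220e+01  5.200e+01  2.200e-01]
```

Emit:
servo_tool(
  fingers=[0.005,0.005,0.005,0.005,0.005,0.005,0.005,0.005,0.005,0.005],
  linear=[
    [-0.0028,0,0.02],
    [-0.0028,0,0.045],
    [-0.0028,0,0.055],
    [-0.0028,0,0.065],
    [-0.0028,0,0.08],
    [-0.0028,0,0.095],
    [-0.0028,0,0.11],
    [-0.0028,0,0.125],
    [-0.0028,0,0.132],
    [-0.0028,0,0.135],
  ],
  rotation=[
    [0,0,0],
    [0,0,0],
    [0,0,0],
    [0,0,0],
    [0,0,0],
    [0,0,0],
    [0,0,0],
    [0,0,0],
    [0,0,0],
    [0,0,0],
  ],
)

```text
time: 28.35
tool_pos: [457.4, -211.0, 156.7]
tcp_rot: [179.9, -0.0, 90.0]
ft_force: [3.7, 3.1, 1.6]
finger_gap: 8.5
grip_force: 79.0
```

Emit:
servo_tool(
  fingers=[0.005,0.005,0.005,0.005,0.005,0.005,0.005],
  linear=[
    [0.0008,0.0003,0.003],
    [0.001,0.0003,0.006],
    [0.001,0.0003,0.008],
    [0.001,0.0003,0.0095],
    [0.001,0.0003,0.011],
    [0.001,0.0003,0.012],
    [0.001,0.0003,0.012],
  ],
  rotation=[
    [0,0,0],
    [0,0,0],
    [0,0,0],
    [0,0,0],
    [0,0,0],
    [0,0,0],
    [0,0,0],
  ],
)

```text
time: 29.05
tool_pos: [457.2, -209.9, 145.3]
tcp_rot: [-180.0, -0.0, 90.0]
ft_force: [1.2, 3.8, 0.1]
finger_gap: 8.0
grip_force: 78.8
```

Emit:
servo_tool(
  fingers=[0.012,0.025,0.03,0.03,0.03,0.03,0.03,0.0,0.0,0.0],
  linear=[
    [0,0,0],
    [0,0,0],
    [0,0,0],
    [0,0,0],
    [0,0,-0.01],
    [0,0,-0.03],
    [0,0,-0.05],
    [0,0,-0.06],
    [0,0,-0.06],
    [0,0,-0.06],
  ],
  rotation=[
    [0,0,0],
    [0,0,0],
    [0,0,0],
    [0,0,0],
    [0,0,0],
    [0,0,0],
    [0,0,0],
    [0,0,0],
    [0,0,0],
    [0,0,0],
  ],
  force=40,
)

```text
time: 30.05
tool_pos: [457.1, -210.1, 205.0]
tcp_rot: [-180.0, 0.0, 90.0]
ft_force: [-0.1, 0.2, -0.6]
finger_gap: 0.3
grip_force: 0.0
```

```bash
python3 - <<'E'
from h import *
s=snap('wrist','w7');t=snap('top','top7')
q=r.sense();p=q['tool_pos'];print(p,q['time'],q['ft_force'],q['finger_gap'])
for z in (141,145): print(tilt(s,(507.5,-209.3),z,None),circ(s,(510.5,-209),z,46),circ(t,(507.5,-209),z,46))
E
```

```text
[ 456.61490058 -209.81320784  204.09369167] 30.15 [-0.34471507  0.11237152 -0.72004655] -0.22195439730820643
(array([ 506.73, -208.34,   -3.32,   -3.32]), np.int64(85), np.float64(0.92)) [ 510.3  -209.2    47.1    85.      0.55] None
(array([ 5.0585e+02, -2.0780e+02,  3.1000e-01, -1.1800e+00]), np.int64(84), np.float64(0.66)) [ 509.2 -207.6   46.2   86.     0.6] [ 159.6  -801.3    44.6    24.      2.66]
```

Emit:
servo_tool(
  fingers=[0,0,0,0,0,0],
  linear=[
    [0,0,0.03],
    [0,0,0.037],
    [0,0,0.039],
    [0,0,0.041],
    [0,0,0.043],
    [0,0,0.043],
  ],
  rotation=[
    [0,0,0],
    [0,0,0],
    [0,0,0],
    [0,0,0],
    [0,0,0],
    [0,0,0],
  ],
)

```text
time: 30.75
tool_pos: [457.5, -210.3, 162.8]
tcp_rot: [180.0, 0.0, 90.0]
ft_force: [-0.9, 0.6, -0.5]
finger_gap: 0.1
grip_force: 0.0
```

Emit:
servo_tool(
  fingers=[0,0,0,0,0],
  linear=[
    [0,0,0.0015],
    [0,0,0.003],
    [0,0,0.004],
    [0,0,0.005],
    [0,0,0.005],
  ],
  rotation=[
    [0,0,0],
    [0,0,0],
    [0,0,0],
    [0,0,0],
    [0,0,0],
  ],
)

```text
time: 31.25
tool_pos: [456.8, -210.4, 157.4]
tcp_rot: [-180.0, 0.0, 90.0]
ft_force: [-2.8, -0.8, 3.0]
finger_gap: -0.1
grip_force: 1.8
```

Emit:
servo_tool(
  fingers=[0,0,0,0,0,0,0,0,0],
  linear=[
    [0,0,-0.015],
    [0,0.05,-0.015],
    [0,0.095,-0.015],
    [0,0.101,-0.01],
    [0,0.101,-0.004],
    [0,0.101,-0.002],
    [0,0.101,-0.001],
    [0,0.101,0],
    [0,0.101,0],
  ],
  rotation=[
    [0,0,0],
    [0,0,0],
    [0,0,0],
    [0,0,0],
    [0,0,0],
    [0,0,0],
    [0,0,0],
    [0,0,0],
    [0,0,0],
  ],
)

```text
time: 32.15
tool_pos: [558.2, -210.3, 158.3]
tcp_rot: [179.9, 0.0, 90.0]
ft_force: [2.2, 1.7, 4.5]
finger_gap: 0.4
grip_force: 2.3
```

Emit:
servo_tool(
  fingers=[0,0,0,0,0,0,0,0],
  linear=[
    [0,0,-0.012],
    [0,-0.05,-0.012],
    [0,-0.095,-0.012],
    [0,-0.101,-0.01],
    [0,-0.101,-0.004],
    [0,-0.101,-0.001],
    [0,-0.101,0.001],
    [0,-0.101,0.002],
  ],
  rotation=[
    [0,0,0],
    [0,0,0],
    [0,0,0],
    [0,0,0],
    [0,0,0],
    [0,0,0],
    [0,0,0],
    [0,0,0],
  ],
)

```text
time: 32.95
tool_pos: [457.5, -210.5, 155.9]
tcp_rot: [-179.9, 0.0, 90.0]
ft_force: [-9.2, 0.5, 8.9]
finger_gap: -0.0
grip_force: 5.0
```

Emit:
servo_tool(
  fingers=[0,0,0,0,0,0,0,0],
  linear=[
    [0,0,-0.012],
    [0,0.05,-0.012],
    [0,0.095,-0.012],
    [0,0.101,-0.01],
    [0,0.101,-0.004],
    [0,0.101,-0.002],
    [0,0.101,0],
    [0,0.101,0.0005],
  ],
  rotation=[
    [0,0,0],
    [0,0,0],
    [0,0,0],
    [0,0,0],
    [0,0,0],
    [0,0,0],
    [0,0,0],
    [0,0,0],
  ],
)

```text
time: 33.75
tool_pos: [558.6, -210.3, 156.3]
tcp_rot: [179.8, 0.0, 90.0]
ft_force: [3.3, 1.8, 5.3]
finger_gap: 0.1
grip_force: 2.8
```

Emit:
servo_tool(
  fingers=[0,0,0,0,0,0,0,0],
  linear=[
    [0,0,-0.012],
    [0,-0.05,-0.012],
    [0,-0.095,-0.012],
    [0,-0.101,-0.01],
    [0,-0.101,-0.004],
    [0,-0.101,-0.001],
    [0,-0.101,0.001],
    [0,-0.101,0.002],
  ],
  rotation=[
    [0,0,0],
    [0,0,0],
    [0,0,0],
    [0,0,0],
    [0,0,0],
    [0,0,0],
    [0,0,0],
    [0,0,0],
  ],
)

```text
time: 34.55
tool_pos: [457.5, -210.6, 154.0]
tcp_rot: [-179.9, 0.0, 90.0]
ft_force: [-10.6, -0.1, 13.9]
finger_gap: 0.0
grip_force: 7.1
```

Emit:
servo_tool(
  fingers=[0,0,0,0,0,0,0,0],
  linear=[
    [0,0,-0.012],
    [0,0.05,-0.012],
    [0,0.095,-0.012],
    [0,0.101,-0.01],
    [0,0.101,-0.004],
    [0,0.101,-0.002],
    [0,0.101,0],
    [0,0.101,0.0005],
  ],
  rotation=[
    [0,0,0],
    [0,0,0],
    [0,0,0],
    [0,0,0],
    [0,0,0],
    [0,0,0],
    [0,0,0],
    [0,0,0],
  ],
)

```text
time: 35.35
tool_pos: [558.3, -210.1, 153.6]
tcp_rot: [179.9, 0.0, 90.0]
ft_force: [1.6, 3.5, 6.3]
finger_gap: -0.2
grip_force: 2.8
```

Emit:
servo_tool(
  fingers=[0,0,0,0,0,0,0,0],
  linear=[
    [0,0,-0.012],
    [0,-0.05,-0.012],
    [0,-0.095,-0.012],
    [0,-0.101,-0.01],
    [0,-0.101,-0.004],
    [0,-0.101,-0.001],
    [0,-0.101,0.001],
    [0,-0.101,0.002],
  ],
  rotation=[
    [0,0,0],
    [0,0,0],
    [0,0,0],
    [0,0,0],
    [0,0,0],
    [0,0,0],
    [0,0,0],
    [0,0,0],
  ],
)

```text
time: 36.15
tool_pos: [457.7, -210.8, 151.7]
tcp_rot: [-180.0, 0.1, 90.0]
ft_force: [-10.7, 0.5, 13.5]
finger_gap: -0.1
grip_force: 7.1
```

Emit:
servo_tool(
  fingers=[0,0,0,0,0,0,0,0],
  linear=[
    [0,0,-0.012],
    [0,0.05,-0.012],
    [0,0.095,-0.012],
    [0,0.101,-0.01],
    [0,0.101,-0.004],
    [0,0.101,-0.002],
    [0,0.101,0],
    [0,0.101,0.0005],
  ],
  rotation=[
    [0,0,0],
    [0,0,0],
    [0,0,0],
    [0,0,0],
    [0,0,0],
    [0,0,0],
    [0,0,0],
    [0,0,0],
  ],
)

```text
time: 36.95
tool_pos: [558.4, -210.1, 151.2]
tcp_rot: [179.9, 0.0, 90.0]
ft_force: [1.6, 2.4, 6.8]
finger_gap: -0.0
grip_force: 3.2
```

Emit:
servo_tool(
  fingers=[0,0,0,0,0,0,0,0],
  linear=[
    [0,0,-0.012],
    [0,-0.05,-0.012],
    [0,-0.095,-0.012],
    [0,-0.101,-0.01],
    [0,-0.101,-0.004],
    [0,-0.101,-0.001],
    [0,-0.101,0.001],
    [0,-0.101,0.002],
  ],
  rotation=[
    [0,0,0],
    [0,0,0],
    [0,0,0],
    [0,0,0],
    [0,0,0],
    [0,0,0],
    [0,0,0],
    [0,0,0],
  ],
)

```text
time: 37.75
tool_pos: [457.5, -210.8, 149.3]
tcp_rot: [-179.9, 0.1, 90.0]
ft_force: [-13.2, 1.2, 16.2]
finger_gap: -0.0
grip_force: 7.9
```

Emit:
servo_tool(
  fingers=[0,0,0,0,0,0,0,0],
  linear=[
    [0,0,-0.012],
    [0,0.05,-0.012],
    [0,0.095,-0.012],
    [0,0.101,-0.01],
    [0,0.101,-0.004],
    [0,0.101,-0.002],
    [0,0.101,0],
    [0,0.101,0.0005],
  ],
  rotation=[
    [0,0,0],
    [0,0,0],
    [0,0,0],
    [0,0,0],
    [0,0,0],
    [0,0,0],
    [0,0,0],
    [0,0,0],
  ],
)

```text
time: 38.55
tool_pos: [558.4, -210.1, 148.7]
tcp_rot: [179.9, 0.0, 90.0]
ft_force: [1.0, 2.1, 6.1]
finger_gap: 0.0
grip_force: 3.2
```

Emit:
servo_tool(
  fingers=[0,0,0,0,0,0,0,0],
  linear=[
    [0,0,-0.012],
    [0,-0.05,-0.012],
    [0,-0.095,-0.012],
    [0,-0.101,-0.01],
    [0,-0.101,-0.004],
    [0,-0.101,-0.001],
    [0,-0.101,0.001],
    [0,-0.101,0.0015],
  ],
  rotation=[
    [0,0,0],
    [0,0,0],
    [0,0,0],
    [0,0,0],
    [0,0,0],
    [0,0,0],
    [0,0,0],
    [0,0,0],
  ],
)

```text
time: 39.35
tool_pos: [457.5, -210.8, 147.2]
tcp_rot: [-179.9, 0.1, 90.0]
ft_force: [-11.9, 1.1, 14.8]
finger_gap: 0.1
grip_force: 7.6
```

Emit:
servo_tool(
  fingers=[0,0,0,0,0,0,0,0],
  linear=[
    [0,0,-0.012],
    [0,0.05,-0.012],
    [0,0.095,-0.012],
    [0,0.101,-0.01],
    [0,0.101,-0.004],
    [0,0.101,-0.002],
    [0,0.101,0],
    [0,0.101,0.0005],
  ],
  rotation=[
    [0,0,0],
    [0,0,0],
    [0,0,0],
    [0,0,0],
    [0,0,0],
    [0,0,0],
    [0,0,0],
    [0,0,0],
  ],
)

```text
time: 40.15
tool_pos: [558.5, -210.1, 146.9]
tcp_rot: [179.8, 0.0, 90.0]
ft_force: [1.8, 3.4, 6.6]
finger_gap: 0.2
grip_force: 3.7
```

Emit:
servo_tool(
  fingers=[0,0,0,0,0,0,0,0],
  linear=[
    [0,0,-0.012],
    [0,-0.05,-0.012],
    [0,-0.095,-0.012],
    [0,-0.101,-0.01],
    [0,-0.101,-0.004],
    [0,-0.101,-0.001],
    [0,-0.101,0.001],
    [0,-0.101,0.0015],
  ],
  rotation=[
    [0,0,0],
    [0,0,0],
    [0,0,0],
    [0,0,0],
    [0,0,0],
    [0,0,0],
    [0,0,0],
    [0,0,0],
  ],
)

```text
time: 40.95
tool_pos: [457.5, -210.7, 145.9]
tcp_rot: [-179.9, 0.1, 90.0]
ft_force: [-15.8, 3.6, 23.2]
finger_gap: 0.1
grip_force: 11.6
```

Emit:
servo_tool(
  fingers=[0,0,0,0,0,0,0,0],
  linear=[
    [0,0,-0.012],
    [0,0.05,-0.012],
    [0,0.095,-0.012],
    [0,0.101,-0.01],
    [0,0.101,-0.004],
    [0,0.101,-0.002],
    [0,0.101,0],
    [0,0.101,0.001],
  ],
  rotation=[
    [0,0,0],
    [0,0,0],
    [0,0,0],
    [0,0,0],
    [0,0,0],
    [0,0,0],
    [0,0,0],
    [0,0,0],
  ],
)

```text
time: 41.75
tool_pos: [559.3, -210.0, 145.9]
tcp_rot: [179.7, 0.0, 90.0]
ft_force: [-2.2, 5.6, 20.3]
finger_gap: 0.3
grip_force: 10.2
```

Emit:
servo_tool(
  fingers=[0,0,0,0,0,0,0,0],
  linear=[
    [0,0,-0.012],
    [0,-0.05,-0.012],
    [0,-0.095,-0.012],
    [0,-0.101,-0.01],
    [0,-0.101,-0.004],
    [0,-0.101,-0.001],
    [0,-0.101,0],
    [0,-0.101,0.0003],
  ],
  rotation=[
    [0,0,0],
    [0,0,0],
    [0,0,0],
    [0,0,0],
    [0,0,0],
    [0,0,0],
    [0,0,0],
    [0,0,0],
  ],
)

```text
time: 42.55
tool_pos: [457.1, -210.6, 145.8]
tcp_rot: [-179.9, 0.0, 90.0]
ft_force: [-23.4, 6.8, 35.4]
finger_gap: -0.2
grip_force: 17.4
```

Emit:
servo_tool(
  fingers=[0,0,0,0,0,0,0,0],
  linear=[
    [0,0,-0.012],
    [0.03,0.03,-0.012],
    [0.051,0.05,-0.012],
    [0.052,0.051,-0.01],
    [0.052,0.051,-0.004],
    [0.052,0.051,-0.001],
    [0.052,0.051,0],
    [0.052,0.051,0],
  ],
  rotation=[
    [0,0,0],
    [0,0,0],
    [0,0,0],
    [0,0,0],
    [0,0,0],
    [0,0,0],
    [0,0,0],
    [0,0,0],
  ],
)

```text
time: 43.35
tool_pos: [509.5, -158.2, 145.9]
tcp_rot: [179.8, -0.0, 90.0]
ft_force: [-7.8, 10.3, 26.6]
finger_gap: -0.2
grip_force: 13.0
```

Emit:
servo_tool(
  fingers=[0,0,0,0,0,0,0,0],
  linear=[
    [0,0,-0.012],
    [-0.05,0,-0.012],
    [-0.095,0,-0.012],
    [-0.102,0,-0.01],
    [-0.102,0,-0.004],
    [-0.102,0,-0.001],
    [-0.102,0,0],
    [-0.102,0,0],
  ],
  rotation=[
    [0,0,0],
    [0,0,0],
    [0,0,0],
    [0,0,0],
    [0,0,0],
    [0,0,0],
    [0,0,0],
    [0,0,0],
  ],
)

```text
time: 44.15
tool_pos: [508.0, -262.1, 145.9]
tcp_rot: [180.0, 0.3, 90.0]
ft_force: [-13.2, -6.4, 24.7]
finger_gap: -0.1
grip_force: 12.1
```

Emit:
servo_tool(
  fingers=[0,0,0.05,0.05,0.05,0.05,0.05,0.05,0.05,0.05],
  linear=[
    [0,0,-0.045],
    [0.02,-0.004,-0.09],
    [0.065,-0.012,-0.11],
    [0.114,-0.022,-0.12],
    [0.163,-0.031,-0.13],
    [0.21,-0.04,-0.14],
    [0.258,-0.05,-0.15],
    [0.305,-0.06,-0.155],
    [0.353,-0.068,-0.155],
    [0.4,-0.077,-0.155],
  ],
  rotation=[
    [0,0,0],
    [0,0,0],
    [0,0,0],
    [0,0,0],
    [0,0,0],
    [0,0,0],
    [0,0,0],
    [0,0,0],
    [0,0,0],
    [0,0,0],
  ],
)

```text
time: 45.15
tool_pos: [429.6, 142.4, 297.0]
tcp_rot: [-180.0, -0.0, 90.1]
ft_force: [2.0, -0.1, -0.2]
finger_gap: 50.1
grip_force: 0.0
```

Emit:
servo_tool(
  fingers=[0.05,0.05,0.05,0.05,0.05,0.05,0.05,0.05],
  linear=[
    [0.047,-0.009,0],
    [0.094,-0.018,0],
    [0.141,-0.027,0],
    [0.187,-0.036,0],
    [0.215,-0.041,0],
    [0.225,-0.043,0],
    [0.225,-0.043,0],
    [0.225,-0.043,0],
  ],
  rotation=[
    [0,0,0],
    [0,0,0],
    [0,0,0],
    [0,0,0],
    [0,0,0],
    [0,0,0],
    [0,0,0],
    [0,0,0],
  ],
)

```text
time: 45.95
tool_pos: [387.9, 364.1, 297.0]
tcp_rot: [-180.0, 0.1, 90.0]
ft_force: [0.9, 0.3, 0.1]
finger_gap: 50.2
grip_force: 0.0
```

```bash
python3 - <<'E'
from h import *
s=snap('wrist','w8');t=snap('top','top8')
q=r.sense();p=q['tool_pos'];print(p,q['tcp_rot'][2],q['time'])
for sg,R,z in [(1,46,112),(-1,56,108)]: print(circ(s,(442,364),z,R,sign=sg),circ(t,(439,364),z,R,sign=sg))
E
```

```text
[388.49956829 363.69508849 297.41265816] 89.92502642986094 46.05
[4.411e+02 3.658e+02 4.660e+01 9.000e+01 3.100e-01] [438.4  363.9   46.9   58.     0.59]
[443.   364.1   54.8   77.     1.18] [440.9  370.    51.4   41.     2.07]
```

Emit:
servo_tool(
  fingers=[0.05,0.05,0.05,0.05,0.05,0.05,0.05,0.05],
  linear=[
    [0.001,-0.001,0.045],
    [0.001,-0.001,0.09],
    [0.001,-0.001,0.13],
    [0.001,-0.001,0.16],
    [0.001,-0.001,0.178],
    [0.001,-0.001,0.185],
    [0.001,-0.001,0.185],
    [0.001,-0.001,0.185],
  ],
  rotation=[
    [0,0,0],
    [0,0,0],
    [0,0,0],
    [0,0,0],
    [0,0,0],
    [0,0,0],
    [0,0,0],
    [0,0,0],
  ],
)

```text
time: 46.85
tool_pos: [388.2, 366.0, 114.0]
tcp_rot: [179.9, -0.1, 90.0]
ft_force: [0.6, 0.3, -0.7]
finger_gap: 49.6
grip_force: 0.0
```

Emit:
servo_tool(
  fingers=[0.02,0.005,0.005,0.005,0.005,0.005],
  linear=[
    [0,0,0],
    [0,0,0],
    [0,0,0],
    [0,0,0],
    [0,0,0],
    [0,0,0],
  ],
  rotation=[
    [0,0,0],
    [0,0,0],
    [0,0,0],
    [0,0,0],
    [0,0,0],
    [0,0,0],
  ],
  force=80,
)

```text
time: 47.45
tool_pos: [388.1, 366.4, 113.9]
tcp_rot: [179.9, -0.1, 90.0]
ft_force: [-0.7, -0.7, 5.9]
finger_gap: 8.5
grip_force: 75.5
```

Emit:
servo_tool(
  fingers=[0.005,0.005,0.005,0.005,0.005,0.005,0.005,0.005],
  linear=[
    [0,0,-0.005],
    [0,0,-0.03],
    [0,0,-0.06],
    [0,0,-0.1],
    [0,0,-0.14],
    [0,0,-0.17],
    [0,0,-0.18],
    [0,0,-0.18],
  ],
  rotation=[
    [0,0,0],
    [0,0,0],
    [0,0,0],
    [0,0,0],
    [0,0,0],
    [0,0,0],
    [0,0,0],
    [0,0,0],
  ],
)

```text
time: 48.25
tool_pos: [387.5, 366.3, 293.5]
tcp_rot: [179.9, -0.1, 90.0]
ft_force: [0.1, 0.2, -4.3]
finger_gap: 8.2
grip_force: 75.3
```

Emit:
servo_tool(
  fingers=[0.005,0.005,0.005,0.005,0.005,0.005,0.005,0.005,0.005,0.005],
  linear=[
    [-0.02,0.003,0],
    [-0.065,0.011,0],
    [-0.112,0.018,0],
    [-0.16,0.026,0],
    [-0.208,0.034,0],
    [-0.256,0.042,0],
    [-0.304,0.05,0],
    [-0.352,0.058,0],
    [-0.4,0.066,0],
    [-0.43,0.071,0],
  ],
  rotation=[
    [0,0,0],
    [0,0,0],
    [0,0,0],
    [0,0,0],
    [0,0,0],
    [0,0,0],
    [0,0,0],
    [0,0,0],
    [0,0,0],
    [0,0,0],
  ],
)

```text
time: 49.25
tool_pos: [456.9, -67.0, 289.2]
tcp_rot: [-179.7, -0.0, 89.9]
ft_force: [0.6, -0.2, -3.6]
finger_gap: 8.2
grip_force: 75.4
```

Emit:
servo_tool(
  fingers=[0.005,0.005,0.005,0.005],
  linear=[
    [-0.01,0.0015,0],
    [-0.01,0.0015,0],
    [-0.01,0.0015,0],
    [-0.01,0.0015,0],
  ],
  rotation=[
    [0,0,0],
    [0,0,0],
    [0,0,0],
    [0,0,0],
  ],
)

```text
time: 49.65
tool_pos: [459.4, -72.7, 291.7]
tcp_rot: [-179.9, -0.0, 90.1]
ft_force: [0.1, 0.1, -2.8]
finger_gap: 8.3
grip_force: 75.4
```

```bash
python3 - <<'E'
from h import *
s=snap('wrist','w9')
q=r.sense();p=q['tool_pos'];print(p,q['tcp_rot'],q['time'],q['ft_force'])
print(circ(s,p+[54,0,0],p[2],46)-np.r_[p[:2],0,0,0],tilt(s,p[:2]+[51,0],p[2],p))
E
```

```text
[459.52537302 -72.77192933 292.04504905] [-1.79964897e+02 -2.97580392e-02  9.01076026e+01] 49.7 [ 0.68910365 -0.52903512 -2.95625638]
[51.97462698 -1.82807067 47.6        67.          2.48      ] (array([507.69, -73.21,  -6.54,  -2.37]), np.int64(65), np.float64(2.39))
```

Emit:
servo_tool(
  fingers=[0.005,0.005,0.005,0.005,0.005,0.005,0.005,0.005,0.005,0.005],
  linear=[
    [-0.0015,0,0.02],
    [-0.0015,0,0.045],
    [-0.0015,0,0.055],
    [-0.0015,0,0.065],
    [-0.0015,0,0.08],
    [-0.0015,0,0.095],
    [-0.0015,0,0.11],
    [-0.0015,0,0.125],
    [-0.0015,0,0.132],
    [-0.0015,0,0.135],
  ],
  rotation=[
    [0,0,0],
    [0,0,0],
    [0,0,0],
    [0,0,0],
    [0,0,0],
    [0,0,0],
    [0,0,0],
    [0,0,0],
    [0,0,0],
    [0,0,0],
  ],
)

```text
time: 50.7
tool_pos: [459.4, -75.1, 156.0]
tcp_rot: [-180.0, -0.1, 90.0]
ft_force: [1.8, 6.0, 0.7]
finger_gap: 8.1
grip_force: 76.6
```

Emit:
servo_tool(
  fingers=[0.005,0.005,0.005,0.005,0.005,0.005,0.005],
  linear=[
    [0.001,0.0002,0.003],
    [0.0012,0.0002,0.006],
    [0.0012,0.0002,0.008],
    [0.0012,0.0002,0.0095],
    [0.0012,0.0002,0.011],
    [0.0012,0.0002,0.012],
    [0.0012,0.0002,0.012],
  ],
  rotation=[
    [0,0,0],
    [0,0,0],
    [0,0,0],
    [0,0,0],
    [0,0,0],
    [0,0,0],
    [0,0,0],
  ],
)

```text
time: 51.4
tool_pos: [459.8, -74.3, 145.5]
tcp_rot: [-180.0, -0.0, 90.0]
ft_force: [-1.0, 4.4, 0.8]
finger_gap: 8.1
grip_force: 77.3
```

Emit:
servo_tool(
  fingers=[0.012,0.025,0.03,0.03,0.03,0.03,0.03,0.0,0.0,0.0],
  linear=[
    [0,0,0],
    [0,0,0],
    [0,0,0],
    [0,0,0],
    [0,0,-0.01],
    [0,0,-0.03],
    [0,0,-0.05],
    [0,0,-0.06],
    [0,0,-0.06],
    [0,0,-0.06],
  ],
  rotation=[
    [0,0,0],
    [0,0,0],
    [0,0,0],
    [0,0,0],
    [0,0,0],
    [0,0,0],
    [0,0,0],
    [0,0,0],
    [0,0,0],
    [0,0,0],
  ],
  force=40,
)

```text
time: 52.4
tool_pos: [459.8, -74.4, 205.2]
tcp_rot: [-180.0, 0.0, 90.0]
ft_force: [0.3, 0.3, -0.6]
finger_gap: 0.2
grip_force: 0.0
```

```bash
python3 - <<'E'
from h import *
s=snap('wrist','w10')
q=r.sense();p=q['tool_pos'];print(p,q['time'],q['ft_force'],q['finger_gap'])
for z in (141,145): print(tilt(s,(509.5,-74.5),z,None),circ(s,(512.5,-74.5),z,46))
E
```

```text
[459.42315753 -74.29130745 204.57743271] 52.45 [-0.70723829  1.08446259 -0.22526449] -0.10029465316505835
(array([509.56, -73.54,  -3.  ,  -2.74]), np.int64(84), np.float64(0.72)) [ 5.13e+02 -7.41e+01  4.70e+01  8.50e+01  4.40e-01]
(array([ 5.0858e+02, -7.2890e+01,  4.9000e-01, -9.8000e-01]), np.int64(85), np.float64(0.63)) [512.   -72.5   46.    86.     0.58]
```

Emit:
servo_tool(
  fingers=[0,0,0,0,0,0],
  linear=[
    [0,0,0.03],
    [0,0,0.037],
    [0,0,0.039],
    [0,0,0.041],
    [0,0,0.043],
    [0,0,0.043],
  ],
  rotation=[
    [0,0,0],
    [0,0,0],
    [0,0,0],
    [0,0,0],
    [0,0,0],
    [0,0,0],
  ],
)

```text
time: 53.05
tool_pos: [460.2, -74.5, 163.0]
tcp_rot: [180.0, 0.0, 90.0]
ft_force: [-0.3, 0.5, -0.3]
finger_gap: -0.1
grip_force: 0.0
```

Emit:
servo_tool(
  fingers=[0,0,0,0,0],
  linear=[
    [0,-0.001,0.0015],
    [0,-0.001,0.003],
    [0,-0.001,0.004],
    [0,-0.001,0.005],
    [0,-0.001,0.005],
  ],
  rotation=[
    [0,0,0],
    [0,0,0],
    [0,0,0],
    [0,0,0],
    [0,0,0],
  ],
)

```text
time: 53.55
tool_pos: [458.7, -74.5, 157.4]
tcp_rot: [-180.0, 0.0, 90.0]
ft_force: [-1.5, -1.0, 3.0]
finger_gap: -0.3
grip_force: 1.3
```

Emit:
servo_tool(
  fingers=[0,0,0,0,0,0,0,0,0],
  linear=[
    [0,0,-0.015],
    [0,0.05,-0.015],
    [0,0.095,-0.015],
    [0,0.101,-0.01],
    [0,0.101,-0.004],
    [0,0.101,-0.002],
    [0,0.101,-0.001],
    [0,0.101,0],
    [0,0.101,0],
  ],
  rotation=[
    [0,0,0],
    [0,0,0],
    [0,0,0],
    [0,0,0],
    [0,0,0],
    [0,0,0],
    [0,0,0],
    [0,0,0],
    [0,0,0],
  ],
)

```text
time: 54.45
tool_pos: [559.8, -74.4, 158.4]
tcp_rot: [179.9, 0.0, 90.0]
ft_force: [2.8, 1.6, 3.3]
finger_gap: 0.4
grip_force: 2.1
```

Emit:
servo_tool(
  fingers=[0,0,0,0,0,0,0,0],
  linear=[
    [0,0,-0.012],
    [0,-0.05,-0.012],
    [0,-0.095,-0.012],
    [0,-0.101,-0.01],
    [0,-0.101,-0.004],
    [0,-0.101,-0.001],
    [0,-0.101,0.001],
    [0,-0.101,0.002],
  ],
  rotation=[
    [0,0,0],
    [0,0,0],
    [0,0,0],
    [0,0,0],
    [0,0,0],
    [0,0,0],
    [0,0,0],
    [0,0,0],
  ],
)

```text
time: 55.25
tool_pos: [459.4, -74.8, 156.1]
tcp_rot: [-179.9, 0.0, 90.0]
ft_force: [-7.4, -0.8, 9.5]
finger_gap: -0.4
grip_force: 5.0
```

Emit:
servo_tool(
  fingers=[0,0,0,0,0,0,0,0],
  linear=[
    [0,0,-0.012],
    [0,0.05,-0.012],
    [0,0.095,-0.012],
    [0,0.101,-0.01],
    [0,0.101,-0.004],
    [0,0.101,-0.002],
    [0,0.101,0],
    [0,0.101,0.0005],
  ],
  rotation=[
    [0,0,0],
    [0,0,0],
    [0,0,0],
    [0,0,0],
    [0,0,0],
    [0,0,0],
    [0,0,0],
    [0,0,0],
  ],
)

```text
time: 56.05
tool_pos: [560.1, -74.4, 156.4]
tcp_rot: [179.9, 0.0, 90.0]
ft_force: [1.7, 0.6, 5.5]
finger_gap: -0.0
grip_force: 2.6
```

Emit:
servo_tool(
  fingers=[0,0,0,0,0,0,0,0],
  linear=[
    [0,0,-0.012],
    [0,-0.05,-0.012],
    [0,-0.095,-0.012],
    [0,-0.101,-0.01],
    [0,-0.101,-0.004],
    [0,-0.101,-0.001],
    [0,-0.101,0.001],
    [0,-0.101,0.002],
  ],
  rotation=[
    [0,0,0],
    [0,0,0],
    [0,0,0],
    [0,0,0],
    [0,0,0],
    [0,0,0],
    [0,0,0],
    [0,0,0],
  ],
)

```text
time: 56.85
tool_pos: [459.5, -74.7, 154.1]
tcp_rot: [-180.0, 0.0, 90.0]
ft_force: [-9.9, 0.9, 12.7]
finger_gap: 0.0
grip_force: 6.3
```

Emit:
servo_tool(
  fingers=[0,0,0,0,0,0,0,0],
  linear=[
    [0,0,-0.012],
    [0,0.05,-0.012],
    [0,0.095,-0.012],
    [0,0.101,-0.01],
    [0,0.101,-0.004],
    [0,0.101,-0.002],
    [0,0.101,0],
    [0,0.101,0.0005],
  ],
  rotation=[
    [0,0,0],
    [0,0,0],
    [0,0,0],
    [0,0,0],
    [0,0,0],
    [0,0,0],
    [0,0,0],
    [0,0,0],
  ],
)

```text
time: 57.65
tool_pos: [559.9, -74.4, 153.7]
tcp_rot: [179.9, 0.0, 90.0]
ft_force: [1.3, 1.5, 5.2]
finger_gap: 0.1
grip_force: 2.7
```

Same behaviour as the last pot, so I'll repeat the same second half.

Emit:
servo_tool(
  fingers=[0,0,0,0,0,0,0,0],
  linear=[
    [0,0,-0.012],
    [0,-0.05,-0.012],
    [0,-0.095,-0.012],
    [0,-0.101,-0.01],
    [0,-0.101,-0.004],
    [0,-0.101,-0.001],
    [0,-0.101,0.001],
    [0,-0.101,0.002],
  ],
  rotation=[
    [0,0,0],
    [0,0,0],
    [0,0,0],
    [0,0,0],
    [0,0,0],
    [0,0,0],
    [0,0,0],
    [0,0,0],
  ],
)

```text
time: 58.45
tool_pos: [459.5, -74.8, 151.7]
tcp_rot: [-179.9, 0.0, 90.0]
ft_force: [-10.4, 0.4, 12.5]
finger_gap: 0.0
grip_force: 6.5
```

Emit:
servo_tool(
  fingers=[0,0,0,0,0,0,0,0],
  linear=[
    [0,0,-0.012],
    [0,0.05,-0.012],
    [0,0.095,-0.012],
    [0,0.101,-0.01],
    [0,0.101,-0.004],
    [0,0.101,-0.002],
    [0,0.101,0],
    [0,0.101,0.0005],
  ],
  rotation=[
    [0,0,0],
    [0,0,0],
    [0,0,0],
    [0,0,0],
    [0,0,0],
    [0,0,0],
    [0,0,0],
    [0,0,0],
  ],
)

```text
time: 59.25
tool_pos: [560.1, -74.4, 151.4]
tcp_rot: [179.9, 0.0, 90.0]
ft_force: [1.1, 2.5, 5.9]
finger_gap: 0.1
grip_force: 3.0
```

Emit:
servo_tool(
  fingers=[0,0,0,0,0,0,0,0],
  linear=[
    [0,0,-0.012],
    [0,-0.05,-0.012],
    [0,-0.095,-0.012],
    [0,-0.101,-0.01],
    [0,-0.101,-0.004],
    [0,-0.101,-0.001],
    [0,-0.101,0.001],
    [0,-0.101,0.002],
  ],
  rotation=[
    [0,0,0],
    [0,0,0],
    [0,0,0],
    [0,0,0],
    [0,0,0],
    [0,0,0],
    [0,0,0],
    [0,0,0],
  ],
)

```text
time: 60.05
tool_pos: [459.5, -74.8, 149.3]
tcp_rot: [-179.9, 0.0, 90.0]
ft_force: [-11.1, -0.0, 14.4]
finger_gap: -0.2
grip_force: 7.7
```

Emit:
servo_tool(
  fingers=[0,0,0,0,0,0,0,0],
  linear=[
    [0,0,-0.012],
    [0,0.05,-0.012],
    [0,0.095,-0.012],
    [0,0.101,-0.01],
    [0,0.101,-0.004],
    [0,0.101,-0.002],
    [0,0.101,0],
    [0,0.101,0.0005],
  ],
  rotation=[
    [0,0,0],
    [0,0,0],
    [0,0,0],
    [0,0,0],
    [0,0,0],
    [0,0,0],
    [0,0,0],
    [0,0,0],
  ],
)

```text
time: 60.85
tool_pos: [560.0, -74.4, 148.8]
tcp_rot: [179.9, 0.0, 90.0]
ft_force: [0.8, 0.8, 6.6]
finger_gap: 0.0
grip_force: 2.8
```

Emit:
servo_tool(
  fingers=[0,0,0,0,0,0,0,0],
  linear=[
    [0,0,-0.012],
    [0,-0.05,-0.012],
    [0,-0.095,-0.012],
    [0,-0.101,-0.01],
    [0,-0.101,-0.004],
    [0,-0.101,-0.001],
    [0,-0.101,0.001],
    [0,-0.101,0.0015],
  ],
  rotation=[
    [0,0,0],
    [0,0,0],
    [0,0,0],
    [0,0,0],
    [0,0,0],
    [0,0,0],
    [0,0,0],
    [0,0,0],
  ],
)

```text
time: 61.65
tool_pos: [459.5, -74.8, 147.2]
tcp_rot: [-179.9, 0.0, 90.0]
ft_force: [-10.4, 0.9, 14.7]
finger_gap: 0.3
grip_force: 7.3
```

Emit:
servo_tool(
  fingers=[0,0,0,0,0,0,0,0],
  linear=[
    [0,0,-0.012],
    [0,0.05,-0.012],
    [0,0.095,-0.012],
    [0,0.101,-0.01],
    [0,0.101,-0.004],
    [0,0.101,-0.002],
    [0,0.101,0],
    [0,0.101,0.0005],
  ],
  rotation=[
    [0,0,0],
    [0,0,0],
    [0,0,0],
    [0,0,0],
    [0,0,0],
    [0,0,0],
    [0,0,0],
    [0,0,0],
  ],
)

```text
time: 62.45
tool_pos: [560.3, -74.4, 147.2]
tcp_rot: [179.8, 0.0, 90.0]
ft_force: [1.4, 2.1, 7.6]
finger_gap: 0.3
grip_force: 3.7
```

Emit:
servo_tool(
  fingers=[0,0,0,0,0,0,0,0],
  linear=[
    [0,0,-0.012],
    [0,-0.05,-0.012],
    [0,-0.095,-0.012],
    [0,-0.101,-0.01],
    [0,-0.101,-0.004],
    [0,-0.101,-0.001],
    [0,-0.101,0.001],
    [0,-0.101,0.0015],
  ],
  rotation=[
    [0,0,0],
    [0,0,0],
    [0,0,0],
    [0,0,0],
    [0,0,0],
    [0,0,0],
    [0,0,0],
    [0,0,0],
  ],
)

```text
time: 63.25
tool_pos: [459.5, -74.7, 145.9]
tcp_rot: [-179.9, 0.0, 90.0]
ft_force: [-15.1, 1.8, 22.7]
finger_gap: 0.2
grip_force: 11.4
```

Emit:
servo_tool(
  fingers=[0,0,0,0,0,0,0,0],
  linear=[
    [0,0,-0.012],
    [0,0.05,-0.012],
    [0,0.095,-0.012],
    [0,0.101,-0.01],
    [0,0.101,-0.004],
    [0,0.101,-0.002],
    [0,0.101,0],
    [0,0.101,0.001],
  ],
  rotation=[
    [0,0,0],
    [0,0,0],
    [0,0,0],
    [0,0,0],
    [0,0,0],
    [0,0,0],
    [0,0,0],
    [0,0,0],
  ],
)

```text
time: 64.05
tool_pos: [560.6, -74.4, 145.9]
tcp_rot: [179.8, 0.0, 90.0]
ft_force: [-4.7, 2.4, 20.3]
finger_gap: -0.0
grip_force: 10.0
```

Emit:
servo_tool(
  fingers=[0,0,0,0,0,0,0,0],
  linear=[
    [0,0,-0.012],
    [0,-0.05,-0.012],
    [0,-0.095,-0.012],
    [0,-0.101,-0.01],
    [0,-0.101,-0.004],
    [0,-0.101,-0.001],
    [0,-0.101,0],
    [0,-0.101,0.0003],
  ],
  rotation=[
    [0,0,0],
    [0,0,0],
    [0,0,0],
    [0,0,0],
    [0,0,0],
    [0,0,0],
    [0,0,0],
    [0,0,0],
  ],
)

```text
time: 64.85
tool_pos: [459.2, -74.7, 145.8]
tcp_rot: [-179.9, 0.0, 90.0]
ft_force: [-22.6, 3.4, 33.3]
finger_gap: 0.2
grip_force: 17.0
```

Emit:
servo_tool(
  fingers=[0,0,0,0,0,0,0,0],
  linear=[
    [0,0,-0.012],
    [0.03,0.03,-0.012],
    [0.051,0.05,-0.012],
    [0.052,0.051,-0.01],
    [0.052,0.051,-0.004],
    [0.052,0.051,-0.001],
    [0.052,0.051,0],
    [0.052,0.051,0],
  ],
  rotation=[
    [0,0,0],
    [0,0,0],
    [0,0,0],
    [0,0,0],
    [0,0,0],
    [0,0,0],
    [0,0,0],
    [0,0,0],
  ],
)

```text
time: 65.65
tool_pos: [511.1, -22.3, 145.9]
tcp_rot: [179.8, -0.1, 90.0]
ft_force: [-7.9, 6.6, 23.9]
finger_gap: 0.1
grip_force: 12.1
```

Emit:
servo_tool(
  fingers=[0,0,0,0,0,0,0,0],
  linear=[
    [0,0,-0.012],
    [-0.05,0,-0.012],
    [-0.095,0,-0.012],
    [-0.102,0,-0.01],
    [-0.102,0,-0.004],
    [-0.102,0,-0.001],
    [-0.102,0,0],
    [-0.102,0,0],
  ],
  rotation=[
    [0,0,0],
    [0,0,0],
    [0,0,0],
    [0,0,0],
    [0,0,0],
    [0,0,0],
    [0,0,0],
    [0,0,0],
  ],
)

```text
time: 66.45
tool_pos: [510.0, -125.9, 145.9]
tcp_rot: [180.0, 0.3, 90.0]
ft_force: [-14.9, -9.5, 26.7]
finger_gap: -0.0
grip_force: 13.5
```

All three pots are seated. Next I'll look above the bin.

Emit:
servo_tool(
  fingers=[0,0,0.06,0.06,0.06,0.06,0.06,0.06,0.06,0.06],
  linear=[
    [0,0,-0.045],
    [0.02,0.002,-0.09],
    [0.065,0.006,-0.11],
    [0.114,0.01,-0.12],
    [0.163,0.015,-0.13],
    [0.21,0.02,-0.14],
    [0.258,0.025,-0.15],
    [0.305,0.03,-0.157],
    [0.353,0.035,-0.157],
    [0.4,0.04,-0.157],
  ],
  rotation=[
    [0,0,0],
    [0,0,0],
    [0,0,0],
    [0,0,-2],
    [0,0,-4],
    [0,0,-6],
    [0,0,-8],
    [0,0,-10],
    [0,0,-12],
    [0,0,-12],
  ],
)

```text
time: 67.45
tool_pos: [548.7, 278.9, 299.2]
tcp_rot: [-180.0, -0.0, 102.2]
ft_force: [1.3, -1.2, 0.9]
finger_gap: 59.9
grip_force: 0.0
```

Emit:
servo_tool(
  fingers=[0.06,0.06,0.06,0.06,0.06],
  linear=[
    [0.045,-0.005,0],
    [0.055,-0.007,0],
    [0.055,-0.007,0],
    [0.055,-0.007,0],
    [0.055,-0.007,0],
  ],
  rotation=[
    [0,0,0],
    [0,0,0],
    [0,0,0],
    [0,0,0],
    [0,0,0],
  ],
)

```text
time: 67.95
tool_pos: [531.9, 326.7, 299.6]
tcp_rot: [-180.0, 0.0, 101.9]
ft_force: [-0.8, -0.1, -0.8]
finger_gap: 60.0
grip_force: 0.0
```

```bash
python3 - <<'E'
from h import *
s=snap('wrist','w11');t=snap('top','top11')
q=r.sense();p=q['tool_pos'];print(p,q['tcp_rot'],q['time'])
im=s['frame'][:,:,::-1].copy(); cv2.imwrite('pics/w11c.png',cv2.resize(im[60:360,180:580],None,fx=2,fy=2))
for c in [(509.7,-74.5),(507.6,-209.5),(505.4,-344.2)]: print(circ(t,c,127,46))
E
```

```text
[532.12706272 326.58137652 299.83011411] [1.79986979e+02 7.10083441e-03 1.01893173e+02] 68.05
[ 5.094e+02 -7.470e+01  4.690e+01  9.000e+01  4.300e-01]
[ 5.073e+02 -2.091e+02  4.690e+01  9.000e+01  4.300e-01]
[ 5.054e+02 -3.441e+02  4.690e+01  9.000e+01  4.500e-01]
```

View pics/w11c.png

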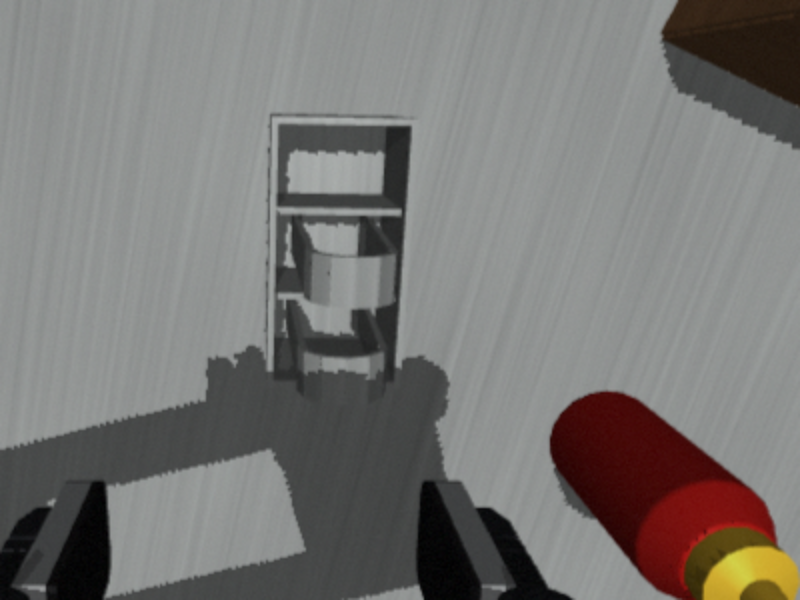

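The bin is upright in the view and its far compartment is empty. The bows are at crop (353,277) and (342,370).

```bash
python3 - <<'E'
from h import *
s=load('w11')
f=lambda x,y,z:px2w(s,180+x/2,60+y/2,z)
L=[f(270,115,75),f(413,118,75),f(270,372,75),f(397,372,75)]
print(np.round(L,1)); d=L[0]-L[2];print('yaw y',np.degrees(np.arctan2(-d[0],d[1])),np.linalg.norm(d),np.linalg.norm(L[0]-L[1]))
d=L[1]-L[0];print('yaw x',np.degrees(np.arctan2(d[1],d[0])))
for n,a in dict(M=[(312,255),(395,250),(353,257),(353,303)],N=[(300,347),(385,347),(342,347),(342,397)]).items():
  P=[f(*q,128) for q in a];print(n,np.round(P,1),'c',(P[2]+P[3])/2)
t=load('top11')
u=lambda x,y,z:px2w(t,130+x/5,220+y/5,z)
t0=[u(75,180,75),u(272,138,75),u(298,238,75),u(90,272,75)];print(np.round(t0,1),np.mean(t0,0))
E
```

```text
[[522.4 398.2  75. ]
 [581.5 409.4  75. ]
 [546.2 286.7  75. ]
 [603.8 298.8  75. ]]
yaw y 12.05120138219095 114.05586409441989 60.17347059762791
yaw x 10.738539405860552
M [[547.7 352.9 128. ]
 [577.8 361.1 128. ]
 [563.  355.3 128. ]
 [567.2 338.1 128. ]] c [565.11000289 346.68485118 128.        ]
N [[551.3 316.7 128. ]
 [583.7 323.5 128. ]
 [567.3 320.1 128. ]
 [572.2 299.9 128. ]] c [569.71610218 309.95871096 128.        ]
[[575.7 401.9  75. ]
 [599.9 288.   75. ]
 [541.6 271.4  75. ]
 [522.2 391.3  75. ]] [559.83933216 338.11496285  75.        ]
```

Emit:
servo_tool(
  fingers=[0.06,0.06,0.06,0.06,0.06,0.06,0.06,0.06,0.06],
  linear=[
    [-0.024,0.0305,0.02],
    [-0.024,0.0305,0.06],
    [-0.024,0.0305,0.1],
    [-0.024,0.0305,0.13],
    [-0.024,0.0305,0.155],
    [-0.024,0.0305,0.175],
    [-0.024,0.0305,0.188],
    [-0.024,0.0305,0.193],
    [-0.024,0.0305,0.193],
  ],
  rotation=[
    [0,0,0],
    [0,0,0],
    [0,0,0],
    [0,0,0],
    [0,0,0],
    [0,0,0],
    [0,0,0],
    [0,0,0],
    [0,0,0],
  ],
)

```text
time: 68.95
tool_pos: [566.5, 310.3, 106.5]
tcp_rot: [-180.0, 0.0, 102.0]
ft_force: [0.1, -0.2, -0.2]
finger_gap: 59.8
grip_force: 0.0
```

Emit:
servo_tool(
  fingers=[0.04,0.03,0.03,0.03,0.03,0.03],
  linear=[
    [0,0,0],
    [0,0,0],
    [0,0,0],
    [0,0,0],
    [0,0,0],
    [0,0,0],
  ],
  rotation=[
    [0,0,0],
    [0,0,0],
    [0,0,0],
    [0,0,0],
    [0,0,0],
    [0,0,0],
  ],
  force=40,
)

```text
time: 69.55
tool_pos: [567.6, 311.3, 108.5]
tcp_rot: [179.8, -0.0, 102.0]
ft_force: [0.2, -0.0, 6.6]
finger_gap: 35.7
grip_force: 40.6
```

Emit:
servo_tool(
  fingers=[0.03,0.03,0.03,0.03,0.03,0.03,0.03,0.03,0.03],
  linear=[
    [0,0,-0.005],
    [0,0,-0.03],
    [0,0,-0.06],
    [0,0,-0.1],
    [0,0,-0.14],
    [0,0,-0.18],
    [0,0,-0.195],
    [0,0,-0.2],
    [0,0,-0.2],
  ],
  rotation=[
    [0,0,0],
    [0,0,0],
    [0,0,0],
    [0,0,0],
    [0,0,0],
    [0,0,0],
    [0,0,0],
    [0,0,0],
    [0,0,0],
  ],
)

```text
time: 70.45
tool_pos: [566.2, 310.7, 305.8]
tcp_rot: [-179.9, 0.0, 102.0]
ft_force: [-0.3, -1.1, -2.1]
finger_gap: 35.8
grip_force: 40.2
```

```bash
python3 - <<'E'
from h import *
s=snap('wrist','w12')
q=r.sense();print(q['tool_pos'],q['tcp_rot'],q['time'],q['ft_force'],q['finger_gap'])
E
```

```text
[565.83497015 310.52973854 304.42001718] [-1.79832602e+02  3.45671410e-02  1.02001057e+02] 70.5 [-0.33195765  0.45108142 -0.73281781] 35.44010863173566
```

View pics/w12.png

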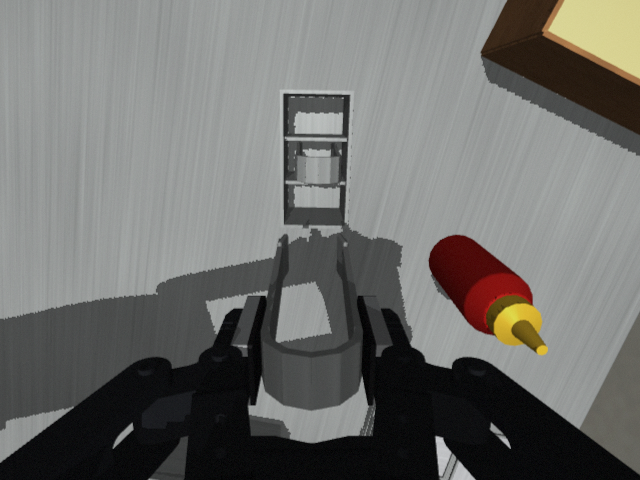

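The tongs are held square between the pads, with the tips at (285,240) and (345,240). Carrying them to the rail.

Emit:
servo_tool(
  fingers=[0.03,0.03,0.03,0.03,0.03,0.03,0.03,0.03,0.03,0.03],
  linear=[
    [-0.02,-0.002,-0.004],
    [-0.065,-0.006,-0.004],
    [-0.113,-0.011,-0.004],
    [-0.161,-0.015,-0.004],
    [-0.209,-0.02,-0.004],
    [-0.257,-0.024,-0.004],
    [-0.305,-0.029,-0.004],
    [-0.353,-0.034,-0.004],
    [-0.401,-0.038,-0.004],
    [-0.45,-0.043,-0.004],
  ],
  rotation=[
    [0,0,0],
    [0,0,0],
    [0,0,2],
    [0,0,4],
    [0,0,6],
    [0,0,8],
    [0,0,10],
    [0,0,12],
    [0,0,12.85],
    [0,0,12.85],
  ],
)

```text
time: 71.5
tool_pos: [616.9, -139.9, 307.3]
tcp_rot: [-179.7, -0.1, 89.1]
ft_force: [0.7, 0.6, -0.8]
finger_gap: 35.7
grip_force: 40.2
```

Emit:
servo_tool(
  fingers=[0.03,0.03,0.03,0.03,0.03,0.03,0.03],
  linear=[
    [-0.045,0.016,0],
    [-0.085,0.017,0],
    [-0.11,0.0165,0],
    [-0.121,0.0157,0],
    [-0.121,0.0157,0],
    [-0.121,0.0157,0],
    [-0.121,0.0157,0],
  ],
  rotation=[
    [0,0,0],
    [0,0,0],
    [0,0,0],
    [0,0,0],
    [0,0,0],
    [0,0,0],
    [0,0,0],
  ],
)

```text
time: 72.2
tool_pos: [632.1, -257.7, 310.5]
tcp_rot: [-180.0, -0.0, 89.3]
ft_force: [-0.4, 0.3, -1.1]
finger_gap: 35.5
grip_force: 40.3
```

```bash
python3 - <<'E'
from h import *
s=snap('wrist','w13')
q=r.sense();print(q['tool_pos'],q['tcp_rot'],q['time'],q['ft_force'],q['finger_gap'])
print(w2px(s,(631.6+3,-260,170)),w2px(s,(633.3+3,-150,170)))
E
```

```text
[ 632.19130006 -257.75379986  310.78832592] [ 1.79993467e+02 -1.73764334e-02  8.92657773e+01] 72.25 [-0.08569988  0.38313208 -1.22908546] 35.904700954877555
[311.48814044 231.68672931] [311.83757441  59.75249614]
```

View pics/w13.png

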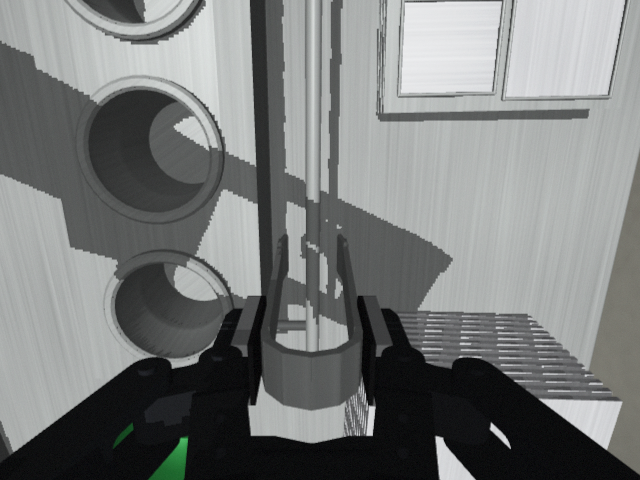

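The rail (column ~313) runs midway between the tongs' arms (285 and 345). Lowering onto it.

Emit:
servo_tool(
  fingers=[0.03,0.03,0.03,0.03,0.03,0.03,0.03,0.03,0.03,0.03],
  linear=[
    [0,0,0.015],
    [0,0,0.03],
    [0,0,0.05],
    [0,0,0.075],
    [0,0,0.1],
    [0,0,0.125],
    [0,0,0.14],
    [0,0,0.148],
    [0,0,0.151],
    [0,0,0.151],
  ],
  rotation=[
    [0,0,0],
    [0,0,0],
    [0,0,0],
    [0,0,0],
    [0,0,0],
    [0,0,0],
    [0,0,0],
    [0,0,0],
    [0,0,0],
    [0,0,0],
  ],
)

```text
time: 73.25
tool_pos: [632.1, -259.6, 160.1]
tcp_rot: [180.0, 0.0, 89.2]
ft_force: [-0.3, 1.2, -1.3]
finger_gap: 35.4
grip_force: 40.3
```

Emit:
servo_tool(
  fingers=[0.03,0.03,0.03,0.03,0.03],
  linear=[
    [0,0,0.002],
    [0,0,0.004],
    [0,0,0.005],
    [0,0,0.006],
    [0,0,0.006],
  ],
  rotation=[
    [0,0,0],
    [0,0,0],
    [0,0,0],
    [0,0,0],
    [0,0,0],
  ],
)

```text
time: 73.75
tool_pos: [632.6, -260.0, 156.1]
tcp_rot: [179.9, 0.1, 89.1]
ft_force: [-3.0, 0.6, 8.0]
finger_gap: 35.6
grip_force: 41.5
```

Emit:
servo_tool(
  fingers=[0.04,0.05,0.05,0.05,0.05,0.06,0.06,0.06,0.06,0.06],
  linear=[
    [0,0,-0.001],
    [0,0,-0.001],
    [0,0,-0.001],
    [0,0,-0.003],
    [0,0,-0.015],
    [0,0,-0.05],
    [0,0,-0.095],
    [0,0,-0.13],
    [0,0,-0.146],
    [0,0,-0.146],
  ],
  rotation=[
    [0,0,0],
    [0,0,0],
    [0,0,0],
    [0,0,0],
    [0,0,0],
    [0,0,0],
    [0,0,0],
    [0,0,0],
    [0,0,0],
    [0,0,0],
  ],
)

```text
time: 74.75
tool_pos: [633.2, -260.2, 304.3]
tcp_rot: [179.6, 0.2, 89.2]
ft_force: [0.2, -0.3, -0.4]
finger_gap: 60.3
grip_force: 0.0
```

```bash
python3 - <<'E'
from h import *
s=snap('wrist','w14');sc=snap('scene','sc14')
q=r.sense();print(q['tool_pos'],q['tcp_rot'],q['time'])
a=s['frame'][150:450,200:500][:,:,::-1];b=cv2.resize(sc['frame'][170:320,180:380][:,:,::-1],(400,300))
cv2.imwrite('pics/c14.png',np.hstack([a,b]))
E
```

```text
[ 631.62290671 -259.42023807  298.52060839] [-1.79942433e+02 -2.74066813e-02  8.91529070e+01] 74.85
```

View pics/c14.png

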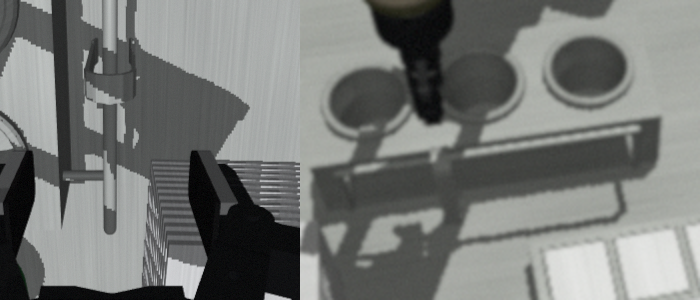

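The first pair hangs astride the bar, bow at (110,85) in the crop. I'll refine the second pair's position from w12, with its bow at about (318,168).

Emit:
servo_tool(
  fingers=[0.06,0.06,0.06,0.06,0.06,0.06,0.06,0.06,0.06,0.06],
  linear=[
    [0.03,-0.003,0],
    [0.078,-0.01,0],
    [0.126,-0.016,0],
    [0.174,-0.022,0],
    [0.222,-0.029,0],
    [0.27,-0.035,0],
    [0.318,-0.041,0],
    [0.366,-0.047,0],
    [0.414,-0.054,0],
    [0.462,-0.06,0],
  ],
  rotation=[
    [0,0,0],
    [0,0,0],
    [0,0,-2],
    [0,0,-4],
    [0,0,-6],
    [0,0,-8],
    [0,0,-10],
    [0,0,-12],
    [0,0,-12.85],
    [0,0,-12.85],
  ],
)

```text
time: 75.85
tool_pos: [576.9, 204.9, 296.2]
tcp_rot: [-179.7, 0.0, 102.0]
ft_force: [0.3, 0.1, -0.1]
finger_gap: 59.9
grip_force: 0.0
```

Emit:
servo_tool(
  fingers=[0.06,0.06,0.06,0.06,0.06,0.06,0.06],
  linear=[
    [0.045,-0.035,0],
    [0.09,-0.04,0],
    [0.125,-0.047,0],
    [0.144,-0.0498,0],
    [0.144,-0.0498,0],
    [0.144,-0.0498,0],
    [0.144,-0.0498,0],
  ],
  rotation=[
    [0,0,0],
    [0,0,0],
    [0,0,0],
    [0,0,0],
    [0,0,0],
    [0,0,0],
    [0,0,0],
  ],
)

```text
time: 76.55
tool_pos: [500.1, 332.6, 298.2]
tcp_rot: [-179.9, 0.1, 101.9]
ft_force: [-0.3, -0.1, -0.3]
finger_gap: 60.0
grip_force: 0.0
```

```bash
python3 - <<'E'
from h import *
w=load('w12'); P=[px2w(w,318,v,128) for v in (153,186)]; print('M w12 raw',np.mean(P,0),'bias ~(2.9,.6)')
s=snap('wrist','w15'); q=r.sense();print(q['tool_pos'],q['tcp_rot'],q['time'])
cv2.imwrite('pics/c15.png',cv2.resize(s['frame'][100:400,160:480][:,:,::-1],None,fx=1.9,fy=1.9))
print('pred',w2px(s,(565.4,347,128)))
E
```

```text
M w12 raw [566.12559937 346.33569021 128.        ] bias ~(2.9,.6)
[500.32823784 332.54148288 298.62866816] [-1.79912544e+02  4.27095915e-02  1.01918796e+02] 76.6
pred [396.19639526 215.9346165 ]
```

View pics/c15.png

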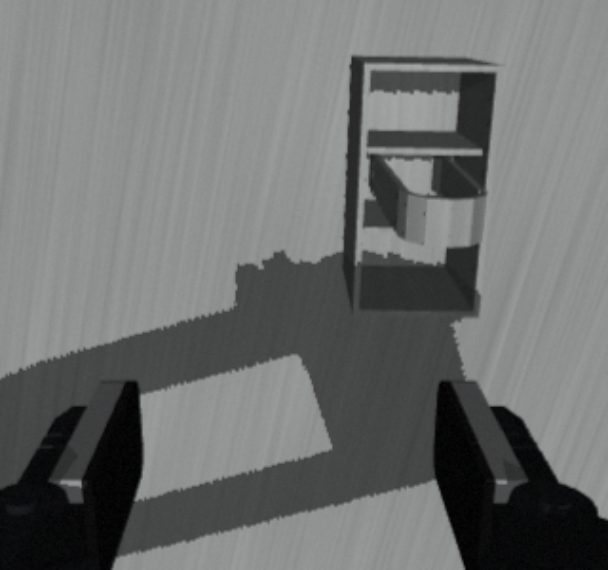

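The second pair is still upright in the middle compartment, bow at (440,215) in the crop. The tool is 62 mm short because I wrote the last shift in the pre-turn axes. Correcting and gripping.

Emit:
servo_tool(
  fingers=[0.06,0.06,0.06,0.06,0.06,0.06,0.06,0.06,0.06,0.06],
  linear=[
    [0.0005,0.04,0],
    [0.0005,0.064,0.02],
    [0.0005,0.064,0.06],
    [0.0005,0.064,0.1],
    [0.0005,0.064,0.13],
    [0.0005,0.064,0.155],
    [0.0005,0.064,0.175],
    [0.0005,0.064,0.187],
    [0.0005,0.064,0.192],
    [0.0005,0.064,0.192],
  ],
  rotation=[
    [0,0,0],
    [0,0,0],
    [0,0,0],
    [0,0,0],
    [0,0,0],
    [0,0,0],
    [0,0,0],
    [0,0,0],
    [0,0,0],
    [0,0,0],
  ],
)

```text
time: 77.6
tool_pos: [562.7, 347.0, 107.5]
tcp_rot: [-180.0, 0.0, 102.0]
ft_force: [0.9, 0.6, 0.0]
finger_gap: 59.8
grip_force: 0.0
```

Emit:
servo_tool(
  fingers=[0.04,0.03,0.03,0.03,0.03,0.03],
  linear=[
    [0,0,0],
    [0,0,0],
    [0,0,0],
    [0,0,0],
    [0,0,0],
    [0,0,0],
  ],
  rotation=[
    [0,0,0],
    [0,0,0],
    [0,0,0],
    [0,0,0],
    [0,0,0],
    [0,0,0],
  ],
  force=40,
)

```text
time: 78.2
tool_pos: [563.4, 348.1, 109.6]
tcp_rot: [179.9, -0.0, 102.0]
ft_force: [-1.0, -1.1, 6.4]
finger_gap: 35.8
grip_force: 40.3
```

Emit:
servo_tool(
  fingers=[0.03,0.03,0.03,0.03,0.03,0.03,0.03,0.03,0.03],
  linear=[
    [0,0,-0.005],
    [0,0,-0.03],
    [0,0,-0.06],
    [0,0,-0.1],
    [0,0,-0.14],
    [0,0,-0.18],
    [0,0,-0.195],
    [0,0,-0.203],
    [0,0,-0.203],
  ],
  rotation=[
    [0,0,0],
    [0,0,0],
    [0,0,0],
    [0,0,0],
    [0,0,0],
    [0,0,0],
    [0,0,0],
    [0,0,0],
    [0,0,0],
  ],
)

```text
time: 79.1
tool_pos: [562.6, 347.7, 310.6]
tcp_rot: [180.0, -0.0, 102.0]
ft_force: [-0.4, 0.1, -0.8]
finger_gap: 35.4
grip_force: 40.1
```

Emit:
servo_tool(
  fingers=[0.03,0.03,0.03,0.03,0.03,0.03,0.03,0.03,0.03,0.03],
  linear=[
    [-0.02,-0.001,0],
    [-0.065,-0.004,0],
    [-0.113,-0.007,0],
    [-0.161,-0.011,0],
    [-0.209,-0.014,0],
    [-0.257,-0.017,0],
    [-0.305,-0.02,0],
    [-0.353,-0.023,0],
    [-0.401,-0.027,0],
    [-0.45,-0.03,0],
  ],
  rotation=[
    [0,0,0],
    [0,0,0],
    [0,0,2],
    [0,0,4],
    [0,0,6],
    [0,0,8],
    [0,0,10],
    [0,0,12],
    [0,0,12.8],
    [0,0,12.8],
  ],
)

```text
time: 80.1
tool_pos: [625.3, -101.3, 307.7]
tcp_rot: [-179.8, -0.0, 89.1]
ft_force: [1.4, 0.2, -0.7]
finger_gap: 35.3
grip_force: 40.2
```

Emit:
servo_tool(
  fingers=[0.03,0.03,0.03,0.03,0.03,0.03],
  linear=[
    [-0.035,0.006,0],
    [-0.0495,0.008,0],
    [-0.0495,0.008,0],
    [-0.0495,0.008,0],
    [-0.0495,0.008,0],
    [-0.0495,0.008,0],
  ],
  rotation=[
    [0,0,0],
    [0,0,0],
    [0,0,0],
    [0,0,0],
    [0,0,0],
    [0,0,0],
  ],
)

```text
time: 80.7
tool_pos: [634.1, -146.9, 310.7]
tcp_rot: [-180.0, -0.0, 89.3]
ft_force: [0.5, -0.7, -0.7]
finger_gap: 35.8
grip_force: 40.2
```

```bash
python3 - <<'E'
from h import *
s=snap('wrist','w16')
q=r.sense();print(q['tool_pos'],q['tcp_rot'],q['time'],q['ft_force'],q['finger_gap'])
g=cv2.cvtColor(s['frame'],cv2.COLOR_RGB2GRAY).astype(int)
for v in (150,200,240): print(v,[ (u,g[v,u]) for u in range(262,366,4)])
E
```

```text
[ 634.15780586 -146.97488526  310.82814423] [ 1.79990120e+02 -9.05430687e-03  8.93080298e+01] 80.75 [ 0.27155316  0.08475672 -1.01724379] 35.54425949662355
150 [(262, np.int64(41)), (266, np.int64(41)), (270, np.int64(84)), (274, np.int64(78)), (278, np.int64(80)), (282, np.int64(88)), (286, np.int64(165)), (290, np.int64(160)), (294, np.int64(167)), (298, np.int64(163)), (302, np.int64(161)), (306, np.int64(121)), (310, np.int64(169)), (314, np.int64(166)), (318, np.int64(122)), (322, np.int64(165)), (326, np.int64(165)), (330, np.int64(82)), (334, np.int64(80)), (338, np.int64(163)), (342, np.int64(170)), (346, np.int64(170)), (350, np.int64(168)), (354, np.int64(168)), (358, np.int64(169)), (362, np.int64(166))]
200 [(262, np.int64(43)), (266, np.int64(44)), (270, np.int64(56)), (274, np.int64(84)), (278, np.int64(85)), (282, np.int64(79)), (286, np.int64(81)), (290, np.int64(81)), (294, np.int64(82)), (298, np.int64(83)), (302, np.int64(84)), (306, np.int64(121)), (310, np.int64(169)), (314, np.int64(165)), (318, np.int64(109)), (322, np.int64(165)), (326, np.int64(166)), (330, np.int64(83)), (334, np.int64(84)), (338, np.int64(164)), (342, np.int64(169)), (346, np.int64(165)), (350, np.int64(167)), (354, np.int64(165)), (358, np.int64(170)), (362, np.int64(163))]
240 [(262, np.int64(42)), (266, np.int64(41)), (270, np.int64(42)), (274, np.int64(84)), (278, np.int64(65)), (282, np.int64(50)), (286, np.int64(87)), (290, np.int64(170)), (294, np.int64(164)), (298, np.int64(169)), (302, np.int64(86)), (306, np.int64(65)), (310, np.int64(84)), (314, np.int64(83)), (318, np.int64(63)), (322, np.int64(81)), (326, np.int64(85)), (330, np.int64(87)), (334, np.int64(83)), (338, np.int64(62)), (342, np.int64(117)), (346, np.int64(89)), (350, np.int64(82)), (354, np.int64(83)), (358, np.int64(82)), (362, np.int64(83))]
```

The rail is centred at column 312, the same alignment as the first pair. Lowering and releasing.

Emit:
servo_tool(
  fingers=[0.03,0.03,0.03,0.03,0.03,0.03,0.03,0.03,0.03,0.03],
  linear=[
    [0,0,0.015],
    [0,0,0.03],
    [0,0,0.05],
    [0,0,0.075],
    [0,0,0.1],
    [0,0,0.125],
    [0,0,0.14],
    [0,0,0.148],
    [0,0,0.151],
    [0,0,0.151],
  ],
  rotation=[
    [0,0,0],
    [0,0,0],
    [0,0,0],
    [0,0,0],
    [0,0,0],
    [0,0,0],
    [0,0,0],
    [0,0,0],
    [0,0,0],
    [0,0,0],
  ],
)

```text
time: 81.75
tool_pos: [634.3, -148.5, 160.1]
tcp_rot: [180.0, 0.0, 89.2]
ft_force: [-0.2, 0.3, -0.2]
finger_gap: 35.6
grip_force: 40.1
```

Emit:
servo_tool(
  fingers=[0.03,0.03,0.03,0.03,0.03],
  linear=[
    [0,0,0.002],
    [0,0,0.003],
    [0,0,0.004],
    [0,0,0.005],
    [0,0,0.005],
  ],
  rotation=[
    [0,0,0],
    [0,0,0],
    [0,0,0],
    [0,0,0],
    [0,0,0],
  ],
)

```text
time: 82.25
tool_pos: [634.8, -148.7, 157.2]
tcp_rot: [179.9, 0.0, 89.2]
ft_force: [-5.1, 1.5, 8.0]
finger_gap: 35.6
grip_force: 41.3
```

Emit:
servo_tool(
  fingers=[0.04,0.05,0.05,0.05,0.05,0.06,0.06,0.06,0.06,0.06],
  linear=[
    [0,0,-0.001],
    [0,0,-0.001],
    [0,0,-0.001],
    [0,0,-0.003],
    [0,0,-0.015],
    [0,0,-0.05],
    [0,0,-0.095],
    [0,0,-0.13],
    [0,0,-0.146],
    [0,0,-0.146],
  ],
  rotation=[
    [0,0,0],
    [0,0,0],
    [0,0,0],
    [0,0,0],
    [0,0,0],
    [0,0,0],
    [0,0,0],
    [0,0,0],
    [0,0,0],
    [0,0,0],
  ],
)

```text
time: 83.25
tool_pos: [635.5, -148.8, 305.1]
tcp_rot: [179.6, 0.1, 89.2]
ft_force: [-0.3, -0.2, 1.8]
finger_gap: 59.8
grip_force: 0.0
```

Emit:
servo_tool(
  fingers=[0.06,0.06,0.06,0.06,0.06,0.06,0.06,0.06,0.06,0.06],
  linear=[
    [0.04,-0.01,-0.01],
    [0.08,-0.03,-0.02],
    [0.12,-0.05,-0.03],
    [0.16,-0.08,-0.03],
    [0.2,-0.1,-0.03],
    [0.24,-0.13,-0.03],
    [0.27,-0.14,-0.03],
    [0.29,-0.15,-0.03],
    [0.3,-0.15,-0.03],
    [0.3,-0.15,-0.03],
  ],
  rotation=[
    [0,0,0],
    [0,0,0],
    [0,0,0],
    [0,0,0],
    [0,0,0],
    [0,0,0],
    [0,0,0],
    [0,0,0],
    [0,0,0],
    [0,0,0],
  ],
)

```text
time: 84.25
tool_pos: [487.8, 154.4, 329.0]
tcp_rot: [-179.9, 0.0, 89.3]
ft_force: [-0.6, -0.5, 0.2]
finger_gap: 59.8
grip_force: 0.0
```

```bash
python3 - <<'E'
from h import *
sc=snap('scene','sc17');t=snap('top','top17')
for c in [(509.7,-74.5),(507.6,-209.5),(505.4,-344.2)]: print(circ(t,c,127,46))
a=cv2.resize(t['frame'][215:315,130:440][:,:,::-1],(775,250));b=cv2.resize(sc['frame'][170:320,160:520][:,:,::-1],(775,323))
cv2.imwrite('pics/c17.png',np.vstack([a,b]))
E
```

```text
[ 5.095e+02 -7.470e+01  4.690e+01  7.400e+01  4.600e-01]
[ 5.073e+02 -2.091e+02  4.690e+01  9.000e+01  4.700e-01]
[ 5.055e+02 -3.441e+02  4.690e+01  9.000e+01  4.200e-01]
```

View pics/c17.png

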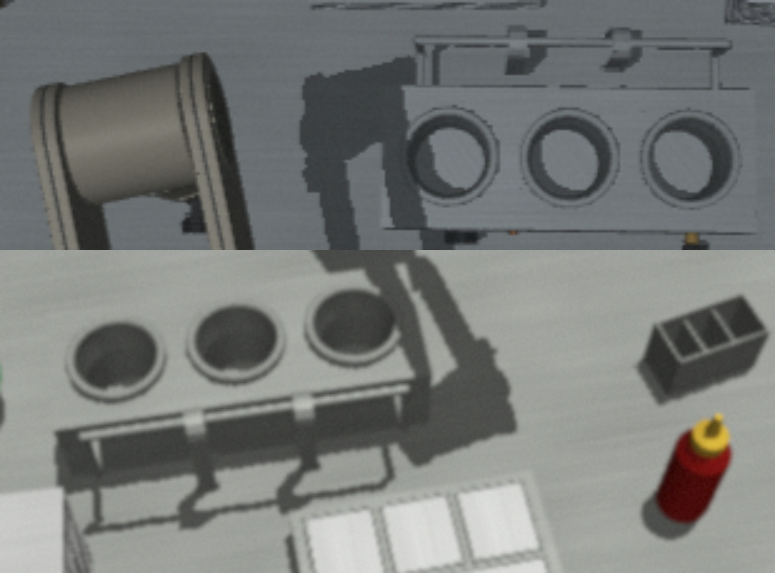

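Three pots sit flat on the deck, centred in their openings. Two pairs of tongs hang over the rail at (515,45) and (622,45), and the bin is empty. Handing in.

```bash
python3 -c "
from bench import r
print(r.hand_in())"
```

```text
the job is handed in; nothing more can be done
None
```

The job is handed in at about 84 s of the 210 s allowed: all three pots are tapped down flat on the deck, both pairs of tongs hang over the rail, and I did not touch the trays, bottle or bowl; the hand-in call returned no verdict.

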